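Load test tiles into the bayonet-covered firing canister

ROBOT

A 6-joint arm with a two-finger parallel gripper is mounted at the origin on the work surface. World frame = base frame: x ahead of the robot, y to its left, z up, the work surface at z = 0. Lengths are in m, angles in rad, forces in N, time in s.
With the tool pointing down it reaches from about 0.3 to 0.775 m from the base axis. Payload 14.6 kg.
Tool frame: the origin (TCP) lies between the finger pads; the fingertips stand 8 mm ahead of it and the grasp point (between the pads) lies 11 mm behind it; x points along the fingers, y is the direction in which the jaws open and shut, and the axes are right-handed (so a half turn about x gives the same grasp; the last joint's range is limited). The gripper opens to 94 mm and grips with 3 to 60 N. Pads are 16 mm wide; open, the fingers measure 119 mm over their backs; the gripper's body (75 mm by 177 mm) begins 78 mm behind the grasp point.
Start: joints at [-1.204, 0.3, 1.521, -0, 1.321, -0.067], TCP at [0.231, -0.499, 0.177] pointing down, gripper open.
Joint ranges: [-3.03, 3.03], [-0.79, 2.21], [0.23, 2.52], [-1.04, 4.18], [0, 3.07], [-2.55, 2.55]. Speed limits (rad/s): [2.22, 2.22, 2.57, 3.14, 3.14, 3.14].

INTERFACE

Orientations are given as [roll, pitch, yaw] about the fixed x, y, z axes, in that order (R = Rz(yaw) Ry(pitch) Rx(roll)).
In Python, from station import ctrl gives the robot as it stands.
- The arm moves only by the shell command python3 -m creep 'ROWS' [FORCE]. ROWS is a JSON object of lists of equal length, an entry for each row: "hand": the closure, from -1 (fully open) to 1 (shut); "slide": the shift along the tool's x, y, z in m, a list of three; "spin": the turn about the tool's x in degrees. A call has 1 to 12 rows; each row is the pose to reach, as a shift and turn from the pose commanded when the call began, along the tool's axes at that moment; what a row does not reach only later rows make up. A row lasts 1/12 s, in which the tool goes at most 41.7 mm and 7.16 degrees, less where a joint would pass 70% of its speed; a pose out of reach is approached as far as the arm can. A call with a gripper value outside its range is refused whole. The fingers move at their own pace and stop on an object; FORCE is the grip in N (left out, the last holds). Time passes only in rows, so rows that repeat a pose let the fingers close. It gives the time, the measured TCP pose, the force and the opening at its end, in the units of the state.
- ctrl.get_obs(): the state, without advancing time (a new reading comes with each control period).
- ctrl.camera(name): name is "scene" or "side" or "wrist"; returns the picture (480x640x3 uint8, red, green, blue); there is no depth.
- ctrl.calibration(name): a dict with "K" (3x3 intrinsics, pixels), "k1" (the pictures are not rectified: a ray, as slopes to the right and down, at radius r is drawn at 1 + k1 r^2 times it, then the intrinsics apply), "R" (3x3) and "t" (3): a world point X has camera coordinates R X + t. Camera axes: x right, y down, z forward; pixel columns grow to the right and rows downward; lengths in m; the calibration is good to about 2 mm. A picture is of the moment at which its call begins: read the wrist's pose just before it. calibration takes no time and is no camera call; for the wrist camera it gives the pose at the moment of the call.
- ctrl.hand_in(): hands the job in, once; it reports no verdict.
The state is a dict: "time_s": time; "qpos": joint angles; "joint_vel": joint speeds; "tau": joint torques, N m; "ee_pos": TCP position; "eef_rot": TCP orientation; "force": force on the tool from outside, world axes, zero at the start; "moment": the same for the moment, N m; "grip_width": finger opening in m.
Only numpy, scipy, OpenCV 4.12 (cv2) and the standard library are available. Lean on these libraries where they do the work, as an engineer would, in place of code of your own. Each camera call takes 0.05 s, during which the arm holds its last target.

TASK

Load the firing canister with the T-shaped test tiles: press its cover down and twist it a quarter turn anticlockwise to free it, then leave the cover balanced on top of the plaster dome, off the bench, while you stand every loose test tile upright on the canister's floor. Then put the cover back on, press it down and twist it a quarter turn clockwise so that it springs up locked under both lugs as it was at the start. Do not disturb the jars, cups, bowl and brush standing about.

Things in the scene. Friction and masses are not known exactly. Their poses are not given: they have to be found in the camera images.
- canister: Fixed round steel canister on the table; origin at the centre of its underside, z up. Floor 5 mm thick; wall 160 mm outside, 152 mm inside diameter, 82 mm high. A sprung seal ring lies round its mouth (point seal_ring) and two bayonet lugs stand outside that on the +y and -y sides (points lug_1, lug_2).
- seal_ring (a point): Centre of the black seal ring's top when free, 98 mm above the canister's underside. Ring 147 mm inside, 163 mm outside diameter; it turns freely with the cover and sinks 12 mm at most (4 mm under the locked cover), pushing up with 4 N plus 0.8 N per mm sunk.
- lug_1 (a point): Top (105 mm above the canister's underside) of the dark steel lug over the cover's ear, 97 mm from the axis on the +y side. Angles anticlockwise from there: end wall at -18 to -12 deg; recess holding the locked ear, roof underside at 100 mm, -12 to +11; lower roof, underside at 95 mm, +11 to +60: an ear passes it only with the cover pressed 6 to 8 mm below locked height.
- lug_2 (a point): Same point of the second, equal lug, half a turn round, on the -y side. The lugs' outer walls are 102 to 106 mm from the axis. With the cover 70 to 150 deg anticlockwise of locked, its ears are clear of both lugs and it can be lifted off or put on.
- cover: Loose aluminium cover, 0.25 kg; origin at the centre of the disc's underside, z up. Disc 164 mm diameter, 6 mm thick; spigot below it 136 mm diameter, 4 mm deep. Two ears along its +y and -y, 24 mm wide, 6 mm thick, level with the disc, reach 98 mm from the centre. Starts locked: y along the canister's y within 4 deg, origin 94 mm above the canister's (98 mm if loose on the ring).
- handle (a point): Centre of the top of the cover's black bar handle, 42 mm above the cover's origin. The bar lies along the cover's x, across the ears' line: 80 mm long, 16 mm thick, 36 mm high. The cover is the same after a half turn.
- dome: Fixed white plaster dome (part of a ball of 80 mm radius), 60 mm high, 155 mm diameter at the table; origin at the centre of its underside, z up.
- dome_top (a point): The highest point of the plaster dome, 60 mm above the table. The cover balances on it on its spigot, its origin 4 mm above this point.
- tile_a: Loose bisque-coloured T-shaped test tile, 80 g (two or three are there; None if absent): a foot 50 x 40 x 12 mm, with an upright fin 50 mm long (along its x), 8 mm thick (along its y) in the middle of the foot, its top 76 mm above the underside. Origin at the centre of the foot's underside, z up.
- tile_b: Loose bisque-coloured T-shaped test tile, 80 g (two or three are there; None if absent): a foot 50 x 40 x 12 mm, with an upright fin 50 mm long (along its x), 8 mm thick (along its y) in the middle of the foot, its top 76 mm above the underside. Origin at the centre of the foot's underside, z up.
- tile_c: Loose bisque-coloured T-shaped test tile, 80 g (two or three are there; None if absent): a foot 50 x 40 x 12 mm, with an upright fin 50 mm long (along its x), 8 mm thick (along its y) in the middle of the foot, its top 76 mm above the underside. Origin at the centre of the foot's underside, z up.
- beaker: Bystander, leave alone: clear plastic beaker, 72 mm wide, 85 mm high.
- glaze_jar: Bystander, leave alone: glass jar with white cap, 68 mm wide, 75 mm high.
- oxide_jar: Bystander, leave alone: white jar with black cap, 60 mm wide, 80 mm high.
- brush: Bystander, leave alone: glaze brush lying on the table, 190 mm long.
- bowl: Bystander, leave alone: white bowl standing mouth up, 110 mm wide, 45 mm high.
- cup: Bystander, leave alone: white plastic cup, 68 mm wide, 80 mm high.

How it is judged:
On the way, in this order (a step that is already met when the one before it is completed fails the run):
1. the cover, pressed down and turned a quarter turn, is free of both lugs while still on the canister (angle between the y axis of cover and the y axis of canister, either way round above 1.1 rad and horizontal distance between cover and canister below 0.015 m and z of cover in the frame of canister below 0.103 m), for 0.1 s.
2. the cover lies balanced on top of the dome, let go of and at rest (horizontal distance between cover and dome_top below 0.025 m and z of cover in the frame of dome_top between -0.005 and 0.015 m and angle between cover's own z axis and vertical below 0.3 rad and contact force between cover and dome above 0.5 N and contact force between cover and the fingers below 0.2 N and linear speed of cover below 0.03 m/s), for 0.5 s.
3. all test tiles stand on the canister's floor, let go of, while the cover is still balanced on the dome (horizontal distance between each of tile_a, tile_b, tile_c and canister below 0.055 m and z of each of tile_a, tile_b, tile_c in the frame of canister below 0.02 m and angle between each of tile_a, tile_b, tile_c's own z axis and vertical below 0.25 rad and linear speed of each of tile_a, tile_b, tile_c below 0.03 m/s and contact force between each of tile_a, tile_b, tile_c and the fingers below 0.2 N and horizontal distance between cover and dome_top below 0.025 m and z of cover in the frame of dome_top between -0.005 and 0.015 m and angle between cover's own z axis and vertical below 0.3 rad and contact force between cover and dome above 0.5 N), for 0.3 s.
At the end, for the whole second after the job is handed in: Cover locked on the canister: within 10 mm of centre, level, ears within 0.15 rad of the lug centres, origin 90.5 to 96.5 mm above the canister's underside. Every tile present stands on the canister's floor, leaning under 0.25 rad. All at rest, let go of (horizontal distance between cover and canister below 0.01 m and z of cover in the frame of canister between 0.0905 and 0.0965 m and angle between the y axis of cover and the y axis of canister, either way round below 0.15 rad and angle between cover's own z axis and vertical below 0.05 rad and horizontal distance between each of tile_a, tile_b, tile_c and canister below 0.055 m and z of each of tile_a, tile_b, tile_c in the frame of canister below 0.02 m and angle between each of tile_a, tile_b, tile_c's own z axis and vertical below 0.25 rad and linear speed of each of tile_a, tile_b, tile_c below 0.03 m/s and contact force between cover and the fingers below 0.2 N and linear speed of cover below 0.02 m/s); the robot touches nothing.
It fails at once if a bystander is shifted more than 50 mm or tipped over (distance of any of beaker, glaze_jar, oxide_jar, brush, bowl, cup from where it was at the start of the episode above 0.05 m or angle between any of beaker, glaze_jar, oxide_jar, bowl, cup's own z axis and vertical above 0.6 rad).
Of tile_a, tile_b, tile_c only 2 to 3 are there at a start; the rules pass over those that are not, and their reading is None.
At some moment in a run one of tile_a, tile_b, tile_c may be knocked a few centimetres aside while the robot is not near it.
It also fails if it takes over 210 s, if anything falls off the work surface, if the arm or the gripper's body presses on something with over 40 N, if the wrist force passes 120 N, or if a joint passes its speed limit or range.

## Working session

There is one attempt and no reset: what is moved stays moved. The work goes in short steps, Python scripts to look and compute and a shell command to move; the robot and the scene stay as the last step left them, time stands still between calls to the robot, and variables do not carry over. Pictures are saved under pics/ and viewed, and the job is handed in when it is done.

```bash
ls; mkdir -p pics; python3 - <<'E'
from station import ctrl
import cv2
o=ctrl.get_obs()
for k,v in o.items(): print(k,v)
for n in("scene","side","wrist"):
    c=ctrl.calibration(n); print(n,c)
    cv2.imwrite(f"pics/{n}0.png",ctrl.camera(n)[:,:,::-1])
E
```

```text
pics
time_s 0.0
qpos [-1.20362120e+00  3.00474071e-01  1.52154271e+00  2.07015403e-05
  1.32071424e+00 -6.65882344e-02]
joint_vel [-1.10291660e-03  6.03123258e-04 -2.99449888e-04 -5.73316419e-05
  1.29860462e-03  2.06180044e-04]
tau [ 8.67233175e-04 -5.31812954e+01 -3.52737844e+01  7.08105136e-02
  2.44845764e-02 -9.45825741e-05]
ee_pos [ 0.23106546 -0.49879569  0.17600096]
eef_rot [-1.65499728  1.56965779  1.9203536 ]
force [-0.4345912  -0.57829085 -0.30965138]
moment [-0.02227823  0.01354982  0.00624668]
grip_width 0.09427971646592632
scene {'K': array([[509.83308367,   0.        , 310.95246355],
       [  0.        , 509.83308367, 239.34280563],
       [  0.        ,   0.        ,   1.        ]]), 'k1': -0.015136896013812035, 'R': array([[ 0.06248466,  0.99797848,  0.01160255],
       [ 0.7483949 , -0.03916036, -0.66209632],
       [-0.66030352,  0.05005415, -0.74932893]]), 't': array([ 0.03673754, -0.36813094,  1.79733731])}
side {'K': array([[461.69169876,   0.        , 323.3872959 ],
       [  0.        , 461.69169876, 243.25383506],
       [  0.        ,   0.        ,   1.        ]]), 'k1': 0.03582941198232378, 'R': array([[ 0.99966741, -0.02339112, -0.01085896],
       [-0.02399748, -0.68954949, -0.72384088],
       [ 0.00944366,  0.72386073, -0.68988148]]), 't': array([-0.5426125 ,  0.03364852,  1.36677488])}
wrist {'K': array([[405.95716467,   0.        , 322.8177234 ],
       [  0.        , 405.95716467, 238.73031417],
       [  0.        ,   0.        ,   1.        ]]), 'k1': -0.07563704666189211, 'R': array([[ 4.20398905e-01, -9.07339367e-01, -1.85204696e-04],
       [-8.79392826e-01, -4.07500646e-01,  2.46193990e-01],
       [-2.23456970e-01, -1.03336816e-01, -9.69220556e-01]]), 't': array([-0.54838112, -0.02581509,  0.38960662])}
```

View pics/scene0.png

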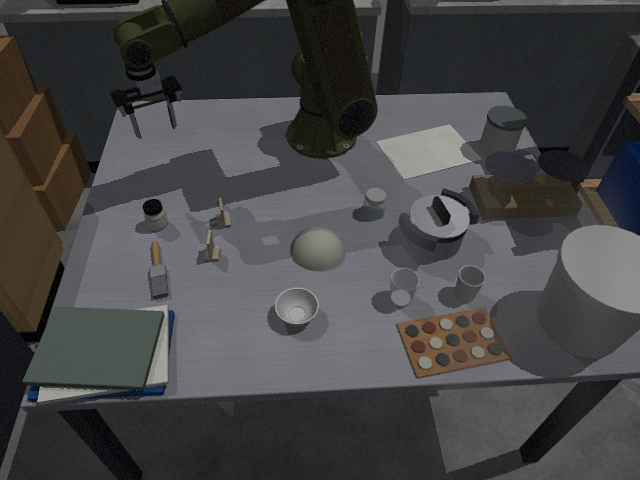

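View pics/side0.png

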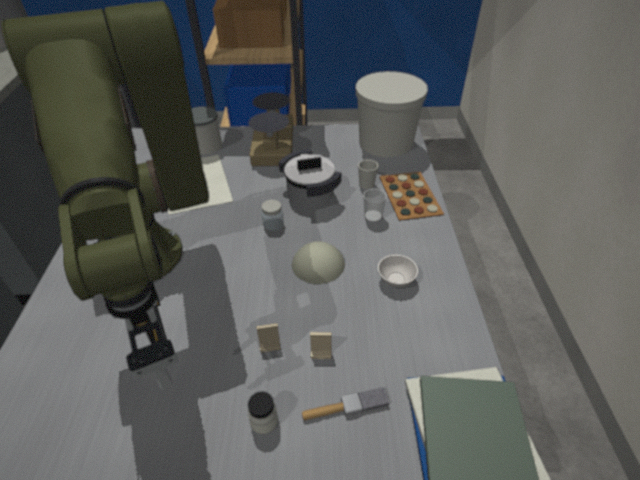

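View pics/wrist0.png

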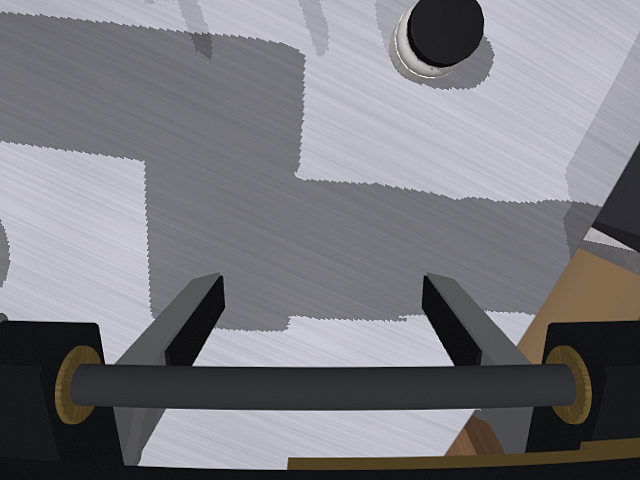

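```bash
cat > h.py <<'E'
import numpy as np, cv2
from station import ctrl
def dist(c): return np.array([c['k1'],0,0,0,0.])
def ray(c,px):
    # undistort: distorted = u*(1+k1 r^2)
    n=cv2.undistortPoints(np.array([[px]],float),c['K'],dist(c))[0,0]
    d=c['R'].T@np.array([n[0],n[1],1.]); o=-c['R'].T@c['t']
    return o,d/np.linalg.norm(d)
def plane(c,px,z):
    o,d=ray(c,px); return o+d*(z-o[2])/d[2]
def tri(*obs):
    A=np.zeros((3,3));b=np.zeros(3);L=[ray(c,p) for c,p in obs]
    for o,d in L:
        P=np.eye(3)-np.outer(d,d);A+=P;b+=P@o
    X=np.linalg.solve(A,b)
    return X,[float(np.linalg.norm((np.eye(3)-np.outer(d,d))@(X-o))) for o,d in L]
def proj(c,X):
    p,_=cv2.projectPoints(np.array([X],float),cv2.Rodrigues(c['R'])[0],c['t'],c['K'],dist(c)); return p[0,0]
def crop(img,x0,y0,x1,y1,s,fn):
    im=cv2.resize(img[y0:y1,x0:x1],None,fx=s,fy=s,interpolation=cv2.INTER_CUBIC); cv2.imwrite(fn,im)
E
python3 - <<'E'
from h import *
a=cv2.imread('pics/scene0.png');b=cv2.imread('pics/side0.png')
crop(a,380,170,500,260,6,'pics/c1.png')
crop(b,260,140,360,220,7,'pics/c2.png')
crop(a,180,180,280,270,6,'pics/c3.png')
crop(b,240,310,350,380,7,'pics/c4.png')
s=ctrl.calibration('scene');d=ctrl.calibration('side')
print(plane(s,(441,212),.11),plane(d,(310,170),.11)); print(tri((s,(318,231)),(d,(319,243))))
print(tri((s,(222,200)),(d,(268,325))),tri((s,(211,230)),(d,(320,333))))
E
```

```text
[0.5040857  0.28764447 0.11      ] [0.50706116 0.25616295 0.11      ]
(array([ 0.53002653, -0.05196745,  0.07985787]), [0.0004258680420125056, 0.00042586804201243187])
(array([ 0.40283521, -0.32079294,  0.08069756]), [0.005846958775523597, 0.005846958775523544]) (array([ 0.52223408, -0.34581883,  0.0824505 ]), [0.008654942855664285, 0.00865494285566425])
```

View pics/c1.png

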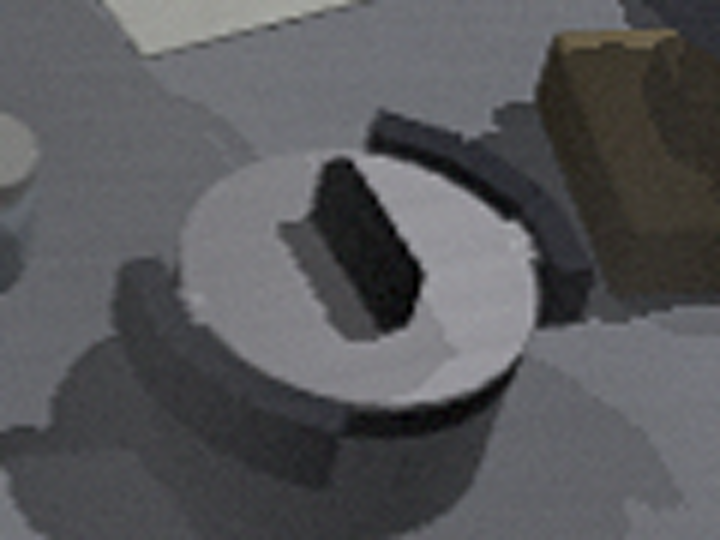

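View pics/c2.png

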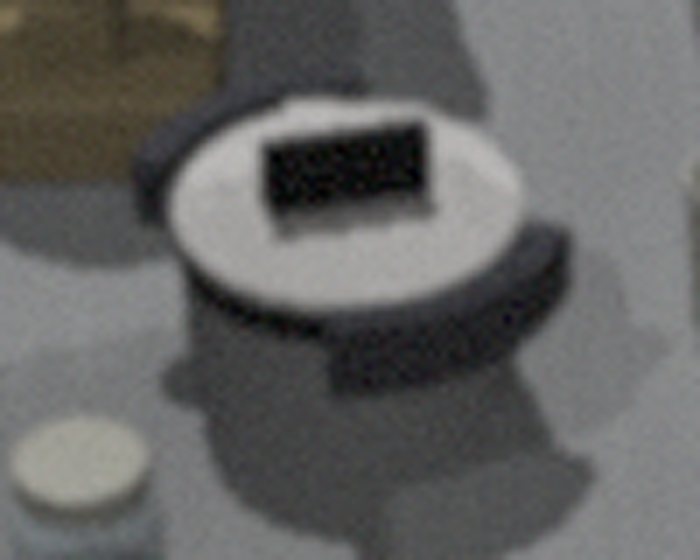

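View pics/c3.png

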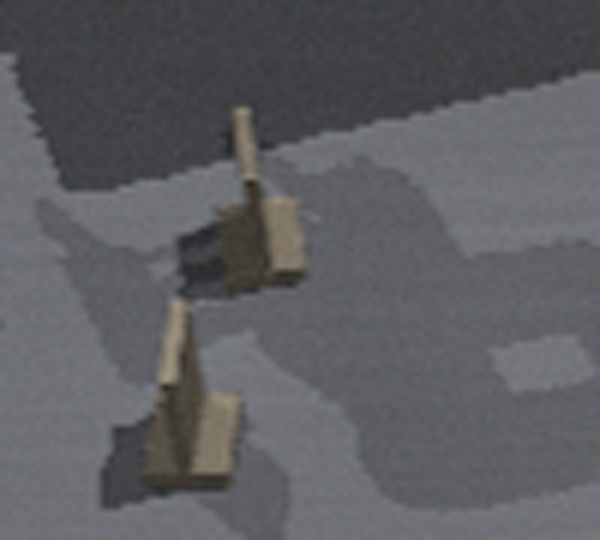

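View pics/c4.png

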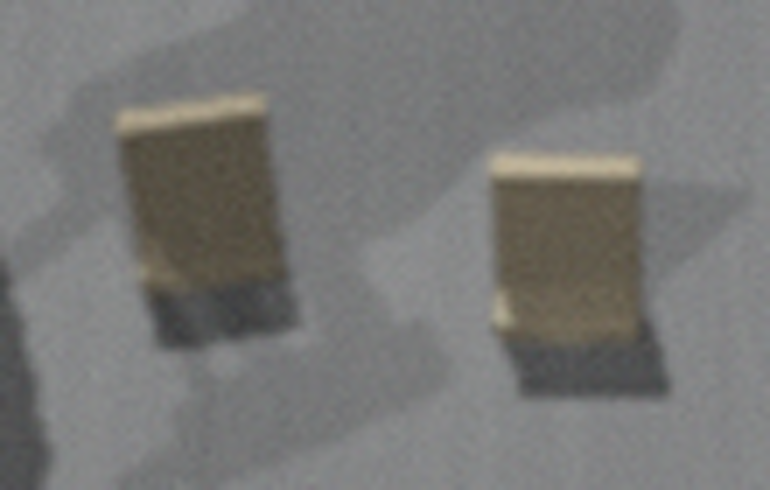

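```bash
python3 - <<'E'
from h import *
from scipy.optimize import least_squares
a=cv2.imread('pics/scene0.png');b=cv2.imread('pics/side0.png')
s=ctrl.calibration('scene');d=ctrl.calibration('side')
t1=lambda x,y:(x/6+180-.4,y/6+180-.4); t2=lambda x,y:(x/7+240-.4,y/7+310-.4)
for n,S,D in(('1far',[(240,108),(250,180)],[(118,124),(265,105)]),('2near',[(180,300),(168,385)],[(490,167),(640,167)])):
    X=[tri((s,t1(*p)),(d,t2(*q))) for p,q in zip(S,D)]
    p,q=X[0][0],X[1][0]
    print(n,(p+q)/2,'len',np.linalg.norm(p-q),'yaw',np.degrees(np.arctan2(*(q-p)[1::-1])),X[0][1][0],X[1][1][0])
def disc(img,x0,y0,x1,y1,th):
    g=img[y0:y1,x0:x1].min(axis=2); m=(g>th).astype(np.uint8)
    n,l,st,ce=cv2.connectedComponentsWithStats(m); c=l[(y1-y0)//2+8,(x1-x0)//2+ (10)]
    i=1+np.argmax(st[1:,4]); m=(l==i).astype(np.uint8)
    k=max(cv2.findContours(m,0,1)[0],key=cv2.contourArea); hl=cv2.convexHull(k)[:,0]+[x0,y0]
    print(st[i]); return hl.astype(float)
ha=disc(a,405,190,475,240,110);hb=disc(b,280,150,340,190,110)
for (h,c,n) in((ha,s,'scene'),(hb,d,'side')):
  for z in (.09,.1,.11):
    P=np.array([plane(c,p,z)[:2] for p in h])
    r=least_squares(lambda v:np.hypot(*(P-v[:2]).T)-v[2],[*P.mean(0),.08],loss='soft_l1',f_scale=.001)
    print(n,z,r.x,np.sqrt(r.fun.var()))
E
```

```text
1far [ 0.40319976 -0.32313396  0.07317365] len 0.0490484842947413 yaw 8.37479582234421 0.0004114119463135554 0.0006311024353447867
2near [ 0.5281427  -0.34801347  0.07241875] len 0.049997456193558755 yaw -1.8495107700102298 0.0005896619601509582 3.7228848551346806e-05
[   5    0   65   48 1605]
[   4    0   56   34 1031]
scene 0.09 [0.48624606 0.29519431 0.09228732] 0.006596366550046444
scene 0.1 [0.49586263 0.29088622 0.09137505] 0.0065311672342623864
scene 0.11 [0.50547922 0.28657815 0.09046278] 0.006465968086673497
side 0.09 [0.51208859 0.3013563  0.09135443] 0.012689699473624637
side 0.1 [0.51229824 0.28667846 0.09030648] 0.012539551652948934
side 0.11 [0.51250784 0.27200057 0.08925847] 0.012389438724961127
```

```bash
cat >> h.py <<'E'
from scipy.spatial.transform import Rotation as Rn
def tool():
    o=ctrl.get_obs(); return np.array(o['ee_pos']),Rn.from_euler('xyz',o['eef_rot']).as_matrix(),o
def to(x,y,z,yaw=None):
    p,R,o=tool(); sl=R.T@(np.array([x,y,z])-p)
    cy=np.degrees(np.arctan2(R[1,1],R[0,1]))
    sp=0 if yaw is None else -((yaw-cy+90)%180-90)
    print('t%.1f'%o['time_s'],'p',p.round(4),'tx',R[:,0].round(3),'jawyaw %.2f'%cy,'q',np.round(o['qpos'],2),'w %.4f'%o['grip_width'],'F',np.round(o['force'],1),'| slide',sl.round(4),'spin %.1f'%sp,'q6 est %.2f'%(o['qpos'][5]+np.radians(sp)+ (np.arctan2(y,x)-o['qpos'][0])))
E
python3 - <<'E'
from h import *
to(.47,.20,.33)
E
```

```text
t0.1 p [ 0.2311 -0.4989  0.1761] tx [-0.     0.001 -1.   ] jawyaw -65.15 q [-1.2   0.3   1.52  0.    1.32 -0.07] w 0.0940 F [ 0.5 -0.8 -0.6] | slide [-0.1534 -0.5339 -0.5105] spin 0.0 q6 est 1.54
```

```bash
python3 - <<'E'
from h import *
c=ctrl.calibration('wrist'); p,R,o=tool()
C=-c['R'].T@c['t']; print(R.T@(C-p), R.T@c['R'][2])
E
python3 -m creep '{"hand":[-1,-1,-1,-1,-1,-1,-1,-1,-1,-1,-1,-1],"slide":[[-0.04,0,0],[-0.08,0,0],[-0.12,-0.03,-0.03],[-0.15,-0.06,-0.06],[-0.16,-0.09,-0.09],[-0.16,-0.12,-0.12],[-0.16,-0.15,-0.15],[-0.16,-0.18,-0.17],[-0.16,-0.21,-0.20],[-0.16,-0.24,-0.23],[-0.16,-0.27,-0.26],[-0.16,-0.30,-0.29]],"spin":[0,0,0,0,0,0,0,0,0,0,0,0]}'
python3 - <<'E'
from h import *
to(.47,.20,.33)
E
```

```text
[-0.2078244  -0.00150911 -0.07096696] [9.69201748e-01 8.73963746e-04 2.46266538e-01]
time_s: 1.15
ee_pos: [0.3598, -0.1258, 0.3367]
eef_rot: [2.274, 1.57, -0.434]
force: [0.6, -1.6, -0.3]
grip_width: 0.0939
t1.1 p [ 0.3598 -0.1258  0.3367] tx [ 0. -0. -1.] jawyaw -65.17 q [-0.43 -0.17  1.65 -0.    1.65  0.7 ] w 0.0939 F [ 0.6 -1.6 -0.3] | slide [ 0.0067 -0.2494 -0.2369] spin 0.0 q6 est 1.54
```

```bash
python3 - <<'E'
from h import *
to(.53,.30,.34)
E
```

```text
t1.1 p [ 0.3598 -0.1258  0.3367] tx [ 0. -0. -1.] jawyaw -65.17 q [-0.43 -0.17  1.65 -0.    1.65  0.7 ] w 0.0939 F [ 0.6 -1.6 -0.3] | slide [-0.0033 -0.315  -0.3333] spin 0.0 q6 est 1.65
```

```bash
python3 -m creep '{"hand":[-1,-1,-1,-1,-1,-1,-1,-1,-1,-1,-1,-1],"slide":[[0,-0.028,-0.03],[0,-0.056,-0.06],[0,-0.084,-0.09],[0,-0.112,-0.12],[0,-0.14,-0.15],[0,-0.168,-0.18],[0,-0.196,-0.21],[0,-0.224,-0.24],[0,-0.252,-0.27],[0,-0.28,-0.30],[0,-0.30,-0.32],[0,-0.315,-0.333]],"spin":[0,0,0,0,0,0,0,0,0,0,0,0]}'
python3 - <<'E'
from h import *
import json
c=ctrl.calibration('wrist'); im=ctrl.camera('wrist')[:,:,::-1]; cv2.imwrite('pics/w1.png',im)
json.dump({k:np.array(v).tolist() for k,v in c.items()},open('w1.json','w')); to(.53,.30,.34)
E
```

```text
time_s: 2.15
ee_pos: [0.5299, 0.3005, 0.3351]
eef_rot: [-0.057, 1.569, -2.763]
force: [0.1, -0.0, -0.9]
grip_width: 0.0936
t2.2 p [0.5299 0.3024 0.3346] tx [-0.003 -0.001 -1.   ] jawyaw -64.99 q [0.46 0.39 1.05 0.   1.71 1.59] w 0.0939 F [-0.2  2.6  0. ] | slide [-0.0054  0.0022  0.0009] spin 0.0 q6 est 1.65
```

View pics/w1.png

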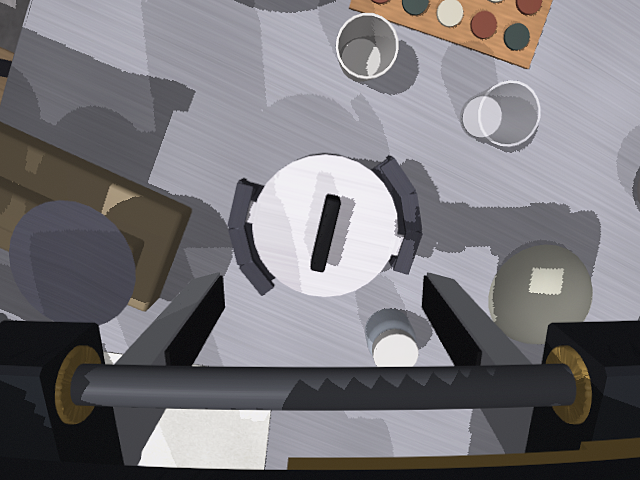

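```bash
cat > cov.py <<'E'
from h import *
import json,sys
def shot(fn,cam='wrist'):
    c=ctrl.calibration(cam); im=ctrl.camera(cam)[:,:,::-1].copy(); cv2.imwrite(fn,im)
    json.dump({k:np.array(v).tolist() for k,v in c.items()},open(fn.replace('.png','.json'),'w')); return c,im
def load(fn):
    return {k:np.array(v) for k,v in json.load(open(fn.replace('.png','.json'))).items()},cv2.imread(fn)
def cover(c,im,zd=.1,zh=.136,seed=None,r0=(200,120,440,310)):
    x0,y0,x1,y1=r0; g=cv2.cvtColor(im,cv2.COLOR_BGR2GRAY)[y0:y1,x0:x1]; hs=cv2.cvtColor(im,cv2.COLOR_BGR2HSV)[y0:y1,x0:x1]
    dk=(g<28).astype(np.uint8)
    n,l,st,ce=cv2.connectedComponentsWithStats(dk)
    seed=seed or ((x0+x1)/2,(y0+y1)/2)
    best=min((i for i in range(1,n) if st[i,4]>150),key=lambda i:np.hypot(*(ce[i]+[x0,y0]-seed)))
    pts=np.argwhere(l==best)[:,::-1]+[x0,y0]
    rect=cv2.minAreaRect(pts.astype(np.float32)); box=cv2.boxPoints(rect)
    W=np.array([plane(c,p,zh)[:2] for p in box]); e=W[1]-W[0],W[2]-W[1]
    L=max(e,key=np.linalg.norm); 
    print('handle px',np.round(rect[0],1),rect[1],'centre@zh',W.mean(0).round(4),'size',[round(float(np.linalg.norm(v)),4) for v in e],'yaw %.2f'%(np.degrees(np.arctan2(L[1],L[0]))%180))
    return rect[0]
def disc(c,im,centre,z=.1,nray=120,rmin=45,rmax=110,thr=170):
    # radial edge: first px along ray outside rmin where brightness falls from bright
    g=cv2.GaussianBlur(cv2.cvtColor(im,cv2.COLOR_BGR2GRAY),(3,3),0).astype(float); P=[]
    for t in np.linspace(0,2*np.pi,nray,endpoint=False):
        rr=np.arange(rmin,rmax,.5); x=centre[0]+rr*np.cos(t); y=centre[1]+rr*np.sin(t)
        v=cv2.remap(g.astype(np.float32),x.astype(np.float32)[None],y.astype(np.float32)[None],1)[0]
        k=np.argmin(np.gradient(cv2.GaussianBlur(v[None],(5,1),0)[0]))
        P.append(plane(c,(x[k],y[k]),z)[:2])
    P=np.array(P)
    from scipy.optimize import least_squares
    r=least_squares(lambda v:np.hypot(*(P-v[:2]).T)-v[2],[*np.median(P,0),.082],loss='cauchy',f_scale=.0007)
    res=np.abs(np.hypot(*(P-r.x[:2]).T)-r.x[2]); print('disc z',z,r.x.round(4),'inliers',(res<.0015).sum(),'/',nray)
    return r.x
E
python3 - <<'E'
from cov import *
c,im=shot('pics/w2.png')
h=cover(c,im)
for z in(.09,.1,.11): disc(c,im,(325,225),z)
to(.53,.30,.34)
crop(im,220,140,430,310,3.5,'pics/w2c.png')
E
```

```text
handle px [326.7 233.6] (15.425926208496094, 77.36125183105469) centre@zh [0.5054 0.2881] size [0.0818, 0.0156] yaw 11.86
disc z 0.09 [0.5009 0.286  0.0833] inliers 107 / 120
disc z 0.1 [0.5029 0.2871 0.0815] inliers 107 / 120
disc z 0.11 [0.505  0.2881 0.0796] inliers 107 / 120
t2.2 p [0.5296 0.3003 0.3348] tx [-0.002 -0.001 -1.   ] jawyaw -65.00 q [0.46 0.39 1.05 0.   1.71 1.59] w 0.0937 F [ 0.5 -0.2 -0.1] | slide [-0.0052  0.0005 -0.0002] spin 0.0 q6 est 1.65
```

View pics/w2c.png

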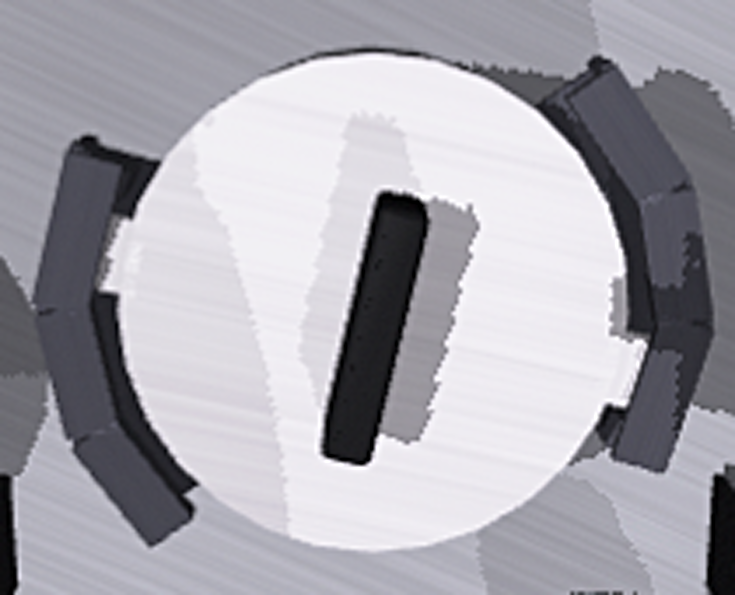

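```bash
python3 - <<'E'
from h import *
to(.504,.2875,.21,-78)
E
```

```text
t2.2 p [0.5296 0.3003 0.3348] tx [-0.002 -0.001 -1.   ] jawyaw -65.00 q [0.46 0.39 1.05 0.   1.71 1.59] w 0.0937 F [ 0.5 -0.2 -0.1] | slide [0.1248 0.0008 0.0283] spin 13.0 q6 est 1.88
```

```bash
python3 -m creep '{"hand":[-1,-1,-1,-1,-1,-1],"slide":[[0.03,0,0.014],[0.06,0,0.028],[0.09,0,0.028],[0.115,0.001,0.028],[0.125,0.001,0.028],[0.125,0.001,0.028]],"spin":[6,13,13,13,13,13]}'
python3 - <<'E'
from cov import *
c,im=shot('pics/w3.png')
to(.504,.2875,.111,-78)
s,ims=shot('pics/s3.png','scene')
E
```

```text
time_s: 2.75
ee_pos: [0.5039, 0.2843, 0.2098]
eef_rot: [0.269, 1.567, -2.666]
force: [0.3, 0.3, 0.1]
grip_width: 0.0938
t2.8 p [0.5046 0.2848 0.2118] tx [-0.001 -0.    -1.   ] jawyaw -78.17 q [ 0.45  0.34  1.38 -0.    1.42  1.81] w 0.0943 F [ 0.  -0.1  1.1] | slide [ 0.1008 -0.0028 -0.    ] spin -0.2 q6 est 1.88
```

View pics/w3.png

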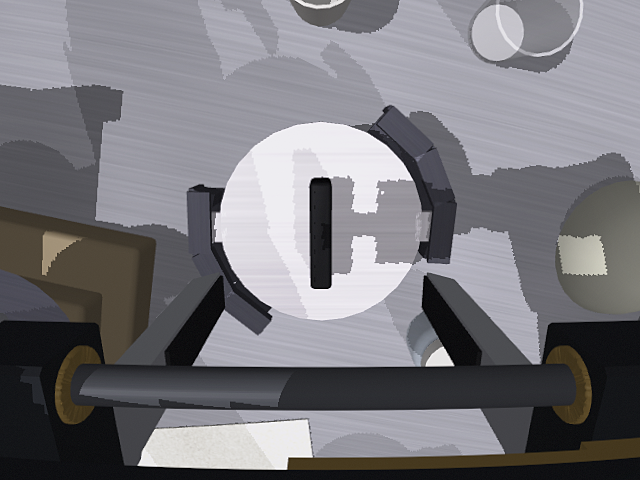

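```bash
python3 - <<'E'
from cov import *
c3,i3=load('pics/w3.png');c2,i2=load('pics/w2.png')
h3=cover(c3,i3,seed=(320,233),r0=(200,120,420,320));h2=cover(c2,i2)
print('handle top tri',tri((c2,h2),(c3,h3)))
for z in(.09,.1,.11): disc(c3,i3,(320,221),z,rmin=60,rmax=125)
to(.504,.2875,.111,-78)
E
```

```text
handle px [320.5 233. ] (20.999996185302734, 109.99998474121094) centre@zh [0.505  0.2873] size [0.0809, 0.0145] yaw 11.38
handle px [326.7 233.6] (15.425926208496094, 77.36125183105469) centre@zh [0.5054 0.2881] size [0.0818, 0.0156] yaw 11.86
handle top tri (array([0.50421218, 0.28721766, 0.12664287]), [7.208181438992117e-05, 7.20818143897305e-05])
disc z 0.09 [0.5007 0.2866 0.0839] inliers 102 / 120
disc z 0.1 [0.5029 0.287  0.0813] inliers 102 / 120
disc z 0.11 [0.5051 0.2874 0.0788] inliers 102 / 120
t2.9 p [0.5051 0.2852 0.213 ] tx [ 0.001  0.001 -1.   ] jawyaw -78.16 q [ 0.45  0.34  1.38 -0.    1.42  1.82] w 0.0938 F [-0.3  0.2 -0. ] | slide [ 0.102  -0.0025  0.0007] spin -0.2 q6 est 1.88
```

```bash
python3 -m creep '{"hand":[-1,-1,-1,-1,-1,0,1,1,1,1,1,1],"slide":[[0.03,-0.002,0.001],[0.06,-0.002,0.001],[0.085,-0.002,0.001],[0.10,-0.002,0.001],[0.10,-0.002,0.001],[0.10,-0.002,0.001],[0.10,-0.002,0.001],[0.10,-0.002,0.001],[0.10,-0.002,0.001],[0.10,-0.002,0.001],[0.10,-0.002,0.001],[0.10,-0.002,0.001]],"spin":[0,0,0,0,0,0,0,0,0,0,0,0]}' 55
python3 - <<'E'
from cov import *
to(.504,.2875,.104,-78)
E
```

```text
time_s: 3.85
ee_pos: [0.5033, 0.2871, 0.1118]
eef_rot: [-2.816, 1.57, 0.533]
force: [0.3, 0.1, 0.0]
grip_width: 0.051
t3.9 p [0.5033 0.2871 0.1118] tx [ 0.  0. -1.] jawyaw -78.14 q [0.46 0.42 1.51 0.   1.21 1.82] w 0.0510 F [0.3 0.1 0. ] | slide [ 0.0078 -0.0003 -0.0007] spin -0.1 q6 est 1.88
```

Fingers are slow; keep closing.

```bash
python3 -m creep '{"hand":[1,1,1,1,1,1,1,1,1,1],"slide":[[0,0,0],[0,0,0],[0,0,0],[0,0,0],[0,0,0],[0,0,0],[0,0,0],[0,0,0],[0,0,0],[0,0,0]],"spin":[0,0,0,0,0,0,0,0,0,0]}' 55
python3 - <<'E'
from cov import *
to(.504,.2875,.104,-78)
E
```

```text
time_s: 4.68
ee_pos: [0.5033, 0.287, 0.1115]
eef_rot: [-1.665, 1.571, 1.683]
force: [0.5, 0.3, -0.2]
grip_width: 0.0006
t4.7 p [0.5033 0.287  0.1115] tx [-0.  0. -1.] jawyaw -78.15 q [0.46 0.42 1.51 0.   1.21 1.82] w 0.0006 F [ 0.5  0.3 -0.2] | slide [ 0.0075 -0.0003 -0.0008] spin -0.1 q6 est 1.88
```

```bash
python3 - <<'E'
from cov import *
c,im=shot('pics/w4.png')
s,ims=shot('pics/s4.png','scene'); crop(ims,360,120,520,260,5,'pics/s4c.png')
E
```

```text
(no output)
```

View pics/w4.png

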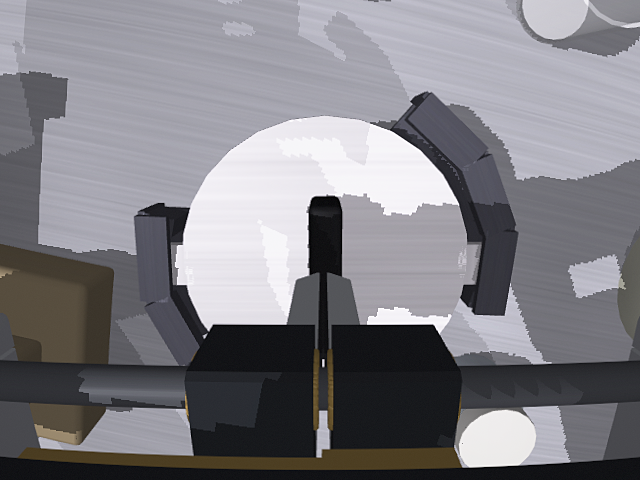

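View pics/s4c.png

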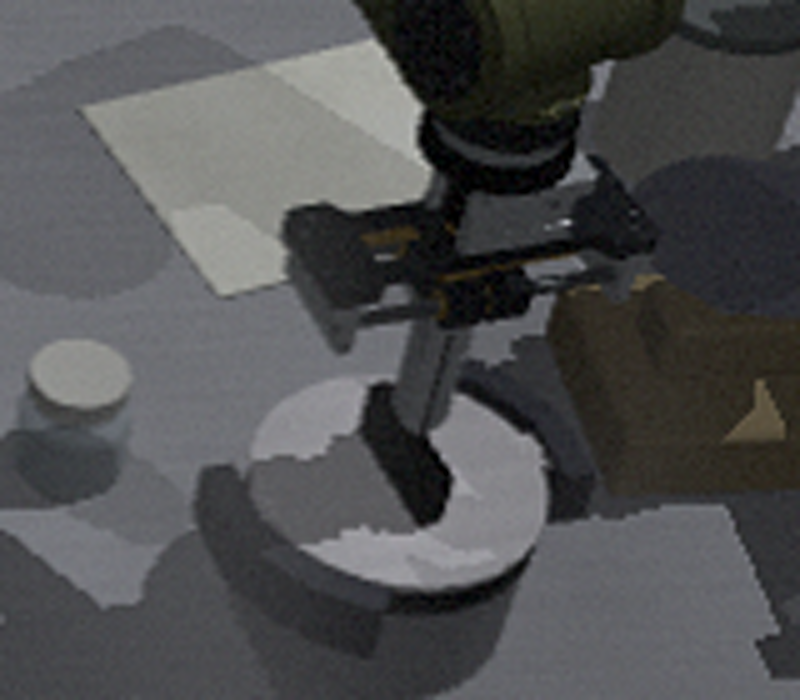

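```bash
python3 - <<'E'
from cov import *
s=ctrl.calibration('scene')
for z in (.1035,.12,.136,.15,.17,.2): print(z,proj(s,(.5033,.287,z)),(proj(s,(.5033,.287,z))-[360,120])*5)
print('handle ends',[ (proj(s,(.504+.04*k*np.cos(.2),.2875+.04*k*np.sin(.2),z))-[360,120])*5 for k in(-1,1) for z in(.1,.136)])
print(tool()[2])
E
```

```text
0.1035 [440.22620413 213.46319604] [401.13102065 467.31598018]
0.12 [441.44248625 209.22937981] [407.21243125 446.14689903]
0.136 [442.64239283 205.0516216 ] [413.21196417 425.25810802]
0.15 [443.70926134 201.33627837] [418.5463067  406.68139185]
0.17 [445.26153667 195.92919071] [426.30768336 379.64595355]
0.2 [447.65426741 187.59143332] [438.27133703 337.95716661]
handle ends [array([371.05595864, 423.12560798]), array([383.61811218, 376.52319934]), array([432.11380451, 523.97043852]), array([446.37423754, 477.61856848])]
{'time_s': 4.7833, 'qpos': array([ 4.55129319e-01,  4.23276948e-01,  1.50986820e+00, -6.63478745e-06,
        1.20843883e+00,  1.81903417e+00]), 'joint_vel': array([ 0.0007998 ,  0.00018159, -0.00038188, -0.0005659 ,  0.00218999,
       -0.00059615]), 'tau': array([-1.48132207e-03, -5.86104655e+01, -3.37599206e+01, -2.65060662e-03,
       -7.56284245e-02,  2.14851070e-05]), 'ee_pos': array([0.50324262, 0.28703135, 0.11155819]), 'eef_rot': array([ 2.76903168,  1.57078566, -0.16566714]), 'force': array([ 0.43203753, -0.23477252, -0.88516571]), 'moment': array([ 0.02263508,  0.02321018, -0.03157619]), 'grip_width': 0.00044134851456375683}
```

```bash
python3 - <<'E'
from cov import *
s,w=ctrl.calibration('scene'),ctrl.calibration('wrist')
d,im=shot('pics/d4.png','side'); crop(im,240,60,380,220,5,'pics/d4c.png')
p=tool()[0]
print('tip pred wrist',proj(w,p-[0,0,.008]),'tcp',proj(w,p),proj(w,p+[0,0,.03]))
print(tri((s,(444,207)),(w,(324,273))))
print('side pred',[(proj(d,p+[0,0,k])-[240,60])*5 for k in(-.008,.03)])
E
```

```text
tip pred wrist [325.00180375 266.21098805] tcp [325.09126418 270.83185071] [325.49094123 291.49683124]
(array([0.50997109, 0.28921924, 0.13519454]), [0.0001091722896680099, 0.00010917228966800985])
side pred [array([344.32397712, 531.14779218]), array([342.37515056, 481.31513478])]
```

View pics/d4c.png

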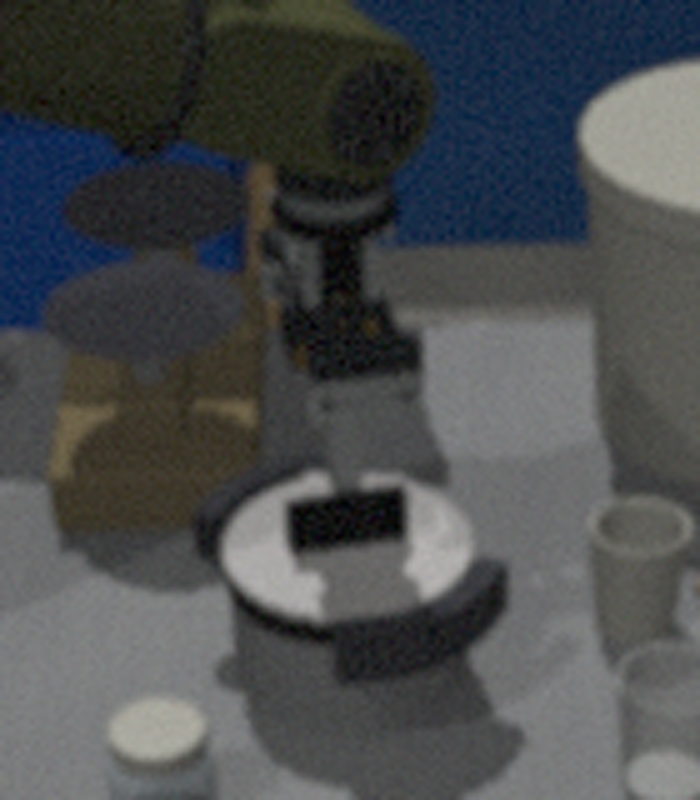

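```bash
python3 -m creep '{"hand":[0,0,0,0,0,0,0,0,0,0,0,0],"slide":[[0,0,0],[0,0,0],[0,0,0],[0,0,0],[0,0,0],[0,0,0],[0,0,0],[0.005,0,0],[0.012,0,0],[0.018,0,0],[0.022,0,0],[0.022,0,0]],"spin":[0,0,0,0,0,0,0,0,0,0,0,0]}' 55
python3 - <<'E'
from cov import *
to(.504,.2875,.081,-78)
s,ims=shot('pics/s5.png','scene'); crop(ims,360,120,520,260,5,'pics/s5c.png')
E
```

```text
time_s: 5.83
ee_pos: [0.5027, 0.2868, 0.0881]
eef_rot: [0.246, 1.569, -2.689]
force: [0.3, -0.3, 1.2]
grip_width: 0.0469
t5.8 p [0.5027 0.2868 0.0881] tx [-0.002 -0.001 -1.   ] jawyaw -78.15 q [0.46 0.45 1.53 0.   1.16 1.82] w 0.0469 F [ 0.3 -0.3  1.2] | slide [ 0.0071 -0.0005 -0.0014] spin -0.1 q6 est 1.88
```

View pics/s5c.png

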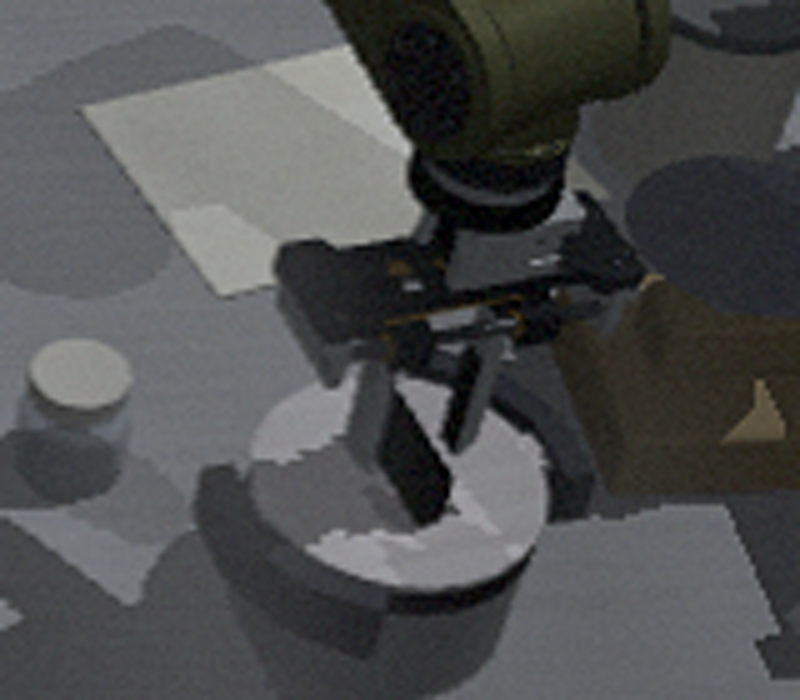

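```bash
python3 -m creep '{"hand":[0,0,1,1,1,1,1,1,1,1,1,1],"slide":[[0.004,0,0],[0.007,0,0],[0.007,0,0],[0.007,0,0],[0.007,0,0],[0.007,0,0],[0.007,0,0],[0.007,0,0],[0.007,0,0],[0.007,0,0],[0.007,0,0],[0.007,0,0]],"spin":[0,0,0,0,0,0,0,0,0,0,0,0]}' 55
python3 - <<'E'
from cov import *
to(.504,.2875,.081,-78)
E
```

```text
time_s: 6.88
ee_pos: [0.5033, 0.2868, 0.0826]
eef_rot: [1.826, 1.57, -1.109]
force: [1.4, -3.4, 1.4]
grip_width: 0.0156
t6.9 p [0.5033 0.2868 0.0826] tx [ 0. -0. -1.] jawyaw -78.15 q [ 0.45  0.45  1.54 -0.    1.15  1.82] w 0.0156 F [ 1.4 -3.4  1.4] | slide [ 0.0016 -0.0005 -0.0008] spin -0.2 q6 est 1.88
```

```bash
python3 -m creep '{"hand":[1,1,1,1],"slide":[[0.003,0,0],[0.006,0,0],[0.007,0,0],[0.007,0,0]],"spin":[0,0,0,0]}' 60
python3 - <<'E'
from cov import *
to(.504,.2875,.0755,-78)
E
```

```text
time_s: 7.22
ee_pos: [0.5035, 0.287, 0.0759]
eef_rot: [3.014, 1.57, 0.079]
force: [-0.9, -4.6, 8.8]
grip_width: 0.0155
t7.2 p [0.5035 0.287  0.0759] tx [ 0.001  0.    -1.   ] jawyaw -78.14 q [ 0.46  0.46  1.54 -0.    1.14  1.82] w 0.0155 F [-0.9 -4.6  8.8] | slide [ 0.0004 -0.0004 -0.0006] spin -0.1 q6 est 1.88
```

```bash
python3 -m creep '{"hand":[1,1,1,1,1,1],"slide":[[0,0,0],[0,0,0],[0,0,0],[0,0,0],[0,0,0],[0,0,0]],"spin":[-5,-10,-15,-20,-25,-30]}' 60
python3 - <<'E'
from cov import *
to(.504,.2875,.0755,-78)
print(tool()[2]['moment'])
E
```

```text
time_s: 7.72
ee_pos: [0.5033, 0.2869, 0.076]
eef_rot: [1.811, 1.57, -0.596]
force: [-3.3, -6.6, 9.7]
grip_width: 0.0158
t7.7 p [0.5033 0.2869 0.076 ] tx [ 0. -0. -1.] jawyaw -47.90 q [ 0.46  0.46  1.54 -0.    1.14  1.29] w 0.0158 F [-3.3 -6.6  9.7] | slide [ 0.0005  0.     -0.0009] spin 30.1 q6 est 1.88
[-1.31614359  0.44729577 -0.01495573]
```

```bash
python3 -m creep '{"hand":[1,1,1,1,1,1,1,1,1,1,1,1],"slide":[[0,0,0],[0,0,0],[0,0,0],[0,0,0],[0,0,0],[0,0,0],[0,0,0],[0,0,0],[0,0,0],[0,0,0],[0,0,0],[0,0,0]],"spin":[-5,-10,-15,-20,-25,-30,-35,-40,-45,-50,-55,-60]}' 60
python3 - <<'E'
from cov import *
to(.504,.2875,.0755,-78)
print(tool()[2]['moment'])
shot('pics/w6.png')
E
```

```text
time_s: 8.72
ee_pos: [0.5031, 0.2867, 0.076]
eef_rot: [-0.522, 1.57, -1.882]
force: [-3.3, -7.4, 9.5]
grip_width: 0.0154
t8.7 p [0.5031 0.2867 0.076 ] tx [-0.    -0.001 -1.   ] jawyaw 12.10 q [ 0.45  0.46  1.54 -0.    1.14  0.24] w 0.0154 F [-3.3 -7.4  9.5] | slide [ 0.0005  0.001  -0.0006] spin -89.9 q6 est -1.26
[-1.50888723  0.47619445 -0.01406576]
```

View pics/w6.png

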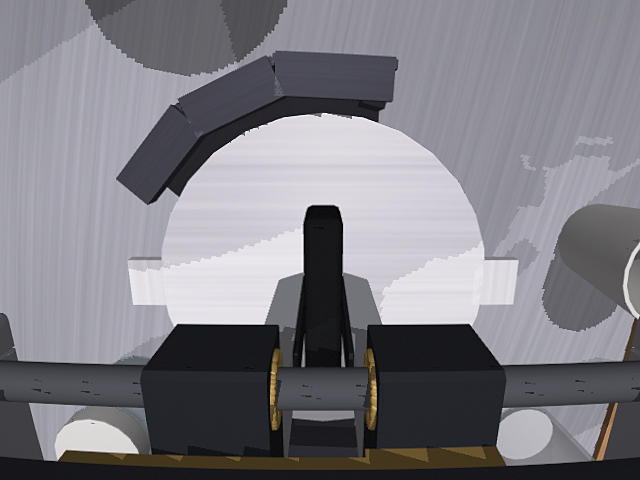

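```bash
python3 -m creep '{"hand":[1,1,1,1,1,1,1,1,1,1,1,1],"slide":[[-0.01,0,0],[-0.02,0,0],[-0.03,0,0],[-0.05,0,0],[-0.07,0,0],[-0.09,0,0],[-0.11,0,0],[-0.13,0,0],[-0.14,0,0],[-0.14,0,0],[-0.14,0,0],[-0.14,0,0]],"spin":[0,0,0,0,0,0,0,0,0,0,0,0]}' 60
python3 - <<'E'
from cov import *
to(.504,.2875,.21,-78)
c,w=shot('pics/w7.png'); s,i=shot('pics/s7.png','scene'); d,j=shot('pics/d7.png','side')
crop(i,270,210,370,285,7,'pics/s7c.png'); crop(j,270,220,370,295,7,'pics/d7c.png')
E
```

```text
time_s: 9.77
ee_pos: [0.5027, 0.2869, 0.2141]
eef_rot: [-1.39, 1.569, -2.754]
force: [0.9, -0.6, -3.8]
grip_width: 0.0153
t9.8 p [0.5027 0.2869 0.2141] tx [-0.002 -0.001 -1.   ] jawyaw 11.86 q [0.46 0.34 1.38 0.   1.42 0.25] w 0.0153 F [ 0.9 -0.6 -3.8] | slide [ 0.0041  0.0014 -0.0003] spin 89.9 q6 est 1.88
```

View pics/w7.png

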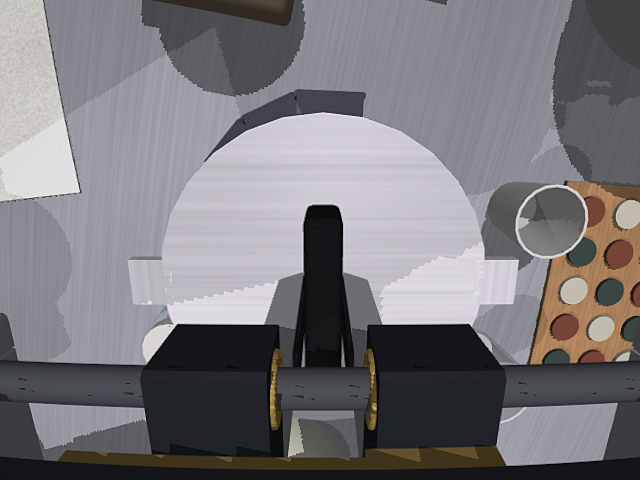

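View pics/s7.png

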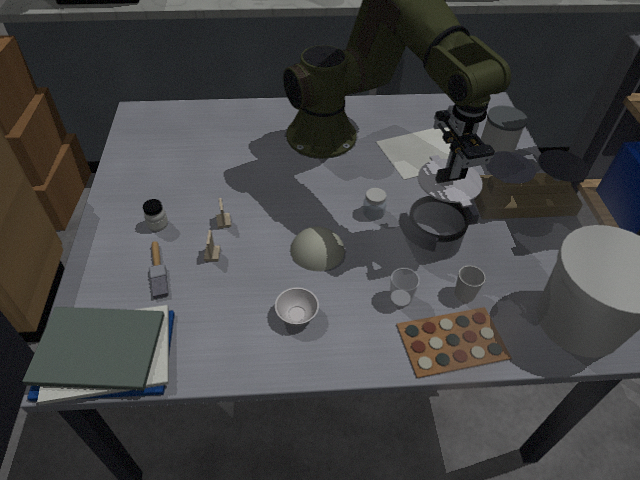

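View pics/s7c.png

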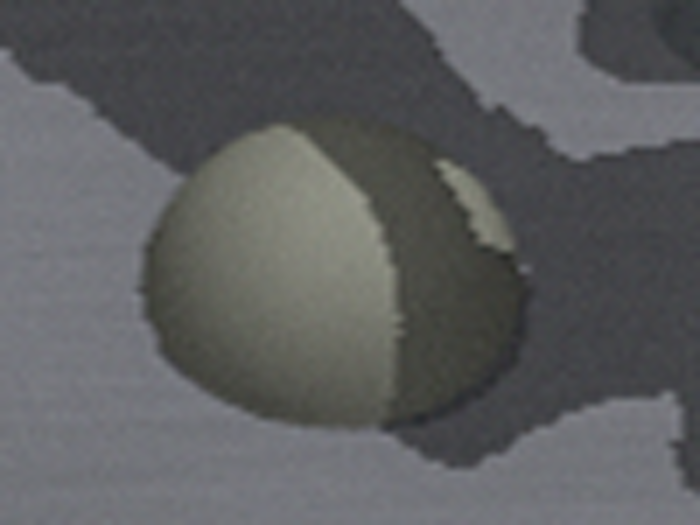

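View pics/d7c.png

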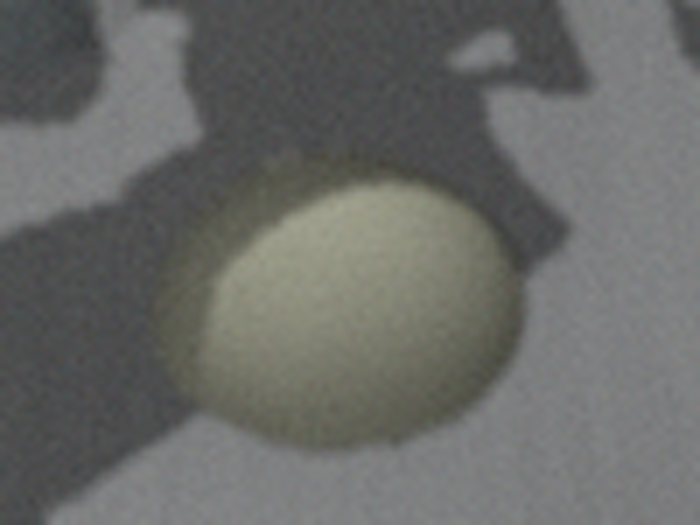

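```bash
python3 - <<'E'
from cov import *
from scipy.optimize import least_squares
obs=[]
for fn,(x0,y0,x1,y1) in (('pics/s7.png',(285,222,350,276)),('pics/d7.png',(285,236,350,292))):
    c,im=load(fn); f=cv2.GaussianBlur(im,(3,3),0).astype(int)
    m=((f[...,2]-f[...,0])>6); mm=np.zeros(m.shape,np.uint8); mm[y0:y1,x0:x1]=m[y0:y1,x0:x1]
    mm=cv2.morphologyEx(mm,2,np.ones((3,3),np.uint8))
    mm=cv2.morphologyEx(mm,3,np.ones((7,7),np.uint8))
    k=max(cv2.findContours(mm,0,1)[0],key=cv2.contourArea)[:,0]; print(fn,cv2.boundingRect(k))
    k=cv2.convexHull(k)[:,0].astype(float); up=k[:,1]<k[:,1].mean()
    obs.append((c,k,up))
def res(v,sel=None):
    r=[]
    for n,(c,k,up) in enumerate(obs):
        if sel is not None and n!=sel: continue
        for p,u in zip(k,up):
            o,d=ray(c,p)
            S=np.array([v[0],v[1],v[2]]); a=np.linalg.norm(np.cross(S-o,d))-.08
            b=np.hypot(*(plane(c,p,0)[:2]-v[:2]))-.0775
            r.append(a if u else b)
    return np.array(r)
for sel in(None,0,1):
    q=least_squares(res,[.53,-.05,-.02],args=(sel,),loss='soft_l1',f_scale=.001); print(q.x.round(4),np.abs(q.fun).mean())
E
```

```text
pics/s7.png (294, 228, 33, 37)
pics/d7.png (292, 242, 52, 42)
[ 0.5242 -0.0504 -0.028 ] 0.006996913777746772
[ 0.4983 -0.0501 -0.0572] 0.008763818836108613
[ 0.5255 -0.0504 -0.0281] 0.0009811450862937713
```

```bash
cat > dome.py <<'E'
from cov import *
from scipy.optimize import least_squares
obs=[]
for fn,(x0,y0,x1,y1) in (('pics/s7.png',(285,222,350,276)),('pics/d7.png',(285,236,350,292))):
    c,im=load(fn); f=cv2.GaussianBlur(im,(5,5),0).astype(float)
    m=(f[...,0]/f[...,2]<.98); mm=np.zeros(m.shape,np.uint8); mm[y0:y1,x0:x1]=m[y0:y1,x0:x1]
    k=max(cv2.findContours(mm,0,1)[0],key=cv2.contourArea)[:,0]; print(fn,cv2.boundingRect(k))
    v=im.copy(); cv2.drawContours(v,[k[:,None]],-1,(0,0,255),1); crop(v,270,210,370,295,4,fn.replace('.png','m.png'))
    k=cv2.convexHull(k)[:,0].astype(float); up=k[:,1]<k[:,1].mean()
    obs.append((c,k,up))
def res(v,sel=None):
    r=[]
    for n,(c,k,up) in enumerate(obs):
        if sel is not None and n!=sel: continue
        for p,u in zip(k,up):
            o,d=ray(c,p)
            S=np.array([v[0],v[1],v[2]]); a=np.linalg.norm(np.cross(S-o,d))-.08
            b=np.hypot(*(plane(c,p,0)[:2]-v[:2]))-.0775
            r.append(a if u else b)
    return np.array(r)
for sel in(None,0,1):
    q=least_squares(res,[.53,-.05,-.02],args=(sel,),loss='soft_l1',f_scale=.001); print(q.x.round(4),np.abs(q.fun).mean())
E
python3 dome.py; python3 -c "
import cv2,numpy as np
cv2.imwrite('pics/m7.png',np.hstack([cv2.imread('pics/s7m.png'),cv2.imread('pics/d7m.png')]))"
```

```text
pics/s7.png (291, 227, 53, 44)
pics/d7.png (291, 240, 54, 45)
[ 0.5249 -0.0526 -0.021 ] 0.0016443865389873216
[ 0.5237 -0.0517 -0.0253] 0.0008218394803014681
[ 0.5247 -0.0549 -0.016 ] 0.0008967204240829884
```

View pics/m7.png

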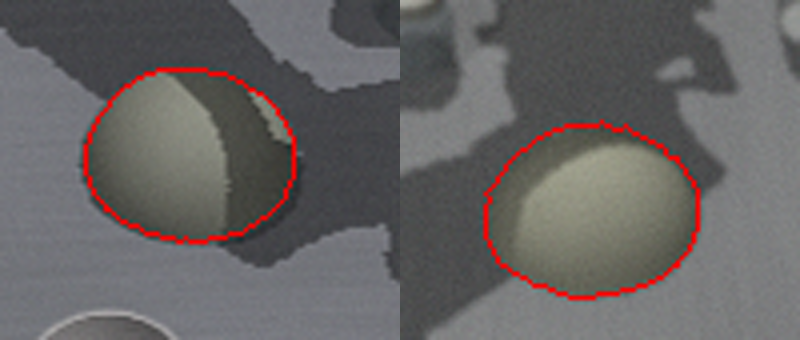

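```bash
python3 - <<'E'
from cov import *
s=ctrl.calibration('scene');D=np.array([.525,-.0525]);C=np.array([.503,.287])
for n,p,z in (('glaze',(376,196),.075),('bowl',(297,305),.045),('beaker',(404,279),.085),('cup',(470,275),.08),('oxide',(152,208),.08)):
    X=plane(s,p,z)[:2]; print(n,X.round(3),'to dome',np.linalg.norm(X-D).round(3),'to can',np.linalg.norm(X-C).round(3),np.degrees(np.arctan2(*(X-D)[::-1])).round())
c,im=load('pics/w7.png')
for z in(.21,.23,.225): disc(c,im,(322,265),z+0.006,rmin=130,rmax=175)
to(.525,-.0525,.2,12)
E
```

```text
glaze [0.396 0.128] to dome 0.221 to can 0.192 126.0
bowl [ 0.744 -0.119] to dome 0.228 to can 0.472 -17.0
beaker [0.707 0.151] to dome 0.273 to can 0.246 48.0
cup [0.7   0.323] to dome 0.414 to can 0.201 65.0
oxide [ 0.418 -0.513] to dome 0.473 to can 0.805 -103.0
disc z 0.216 [0.503  0.2828 0.0877] inliers 73 / 120
disc z 0.23600000000000002 [0.5015 0.2901 0.0792] inliers 74 / 120
disc z 0.231 [0.5019 0.2883 0.0813] inliers 74 / 120
t9.9 p [0.5029 0.2869 0.2144] tx [-0.002 -0.001 -1.   ] jawyaw 11.85 q [0.46 0.34 1.38 0.   1.42 0.25] w 0.0155 F [ 0.6 -0.4 -3.3] | slide [ 0.0146 -0.0481  0.3367] spin -0.1 q6 est -0.31
```

```bash
python3 -m creep '{"hand":[1,1,1,1,1,1,1,1,1,1,1,1],"slide":[[0,-0.002,0.015],[0,-0.006,0.045],[0,-0.011,0.08],[0,-0.016,0.115],[0,-0.021,0.15],[0,-0.026,0.185],[0,-0.031,0.22],[0,-0.036,0.255],[0,-0.041,0.285],[0,-0.045,0.315],[0,-0.047,0.33],[0,-0.048,0.337]],"spin":[0,0,0,0,0,0,0,0,0,0,0,0]}' 60
python3 -m creep '{"hand":[1,1,1,1],"slide":[[0.02,0,0],[0.05,0,0],[0.08,0,0],[0.08,0,0]],"spin":[0,0,0,0]}' 60
python3 - <<'E'
from cov import *
to(.525,-.0525,.075,12)
s,i=shot('pics/s8.png','scene'); d,j=shot('pics/d8.png','side')
a=cv2.resize(i[180:280,260:380],None,fx=3.3,fy=3.3);b=cv2.resize(j[200:300,260:380],None,fx=3.3,fy=3.3)
cv2.imwrite('pics/m8.png',np.hstack([a,b]))
E
```

```text
time_s: 10.92
ee_pos: [0.5251, -0.0552, 0.2151]
eef_rot: [-1.448, 1.57, -2.814]
force: [0.1, 1.1, -2.2]
grip_width: 0.0155
time_s: 11.25
ee_pos: [0.5226, -0.0519, 0.1302]
eef_rot: [-1.956, 1.562, 2.964]
force: [-1.2, 1.3, -4.4]
grip_width: 0.0159
t11.2 p [ 0.5226 -0.0519  0.1302] tx [-0.008  0.002 -1.   ] jawyaw 11.87 q [-0.17  0.29  1.64  0.    1.22 -0.38] w 0.0159 F [-1.2  1.3 -4.4] | slide [0.0552 0.0027 0.0012] spin -0.1 q6 est -0.31
```

View pics/m8.png

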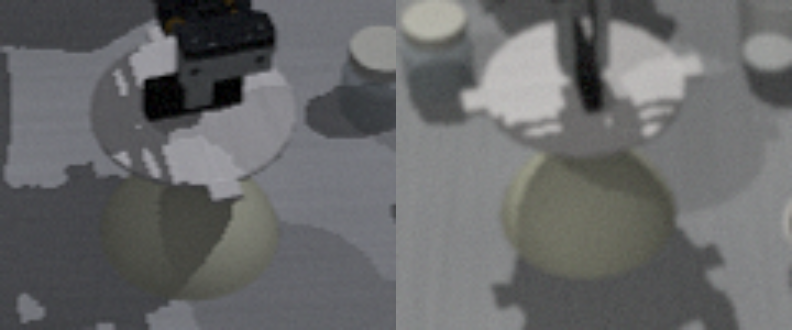

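```bash
python3 -m creep '{"hand":[1,1,1,1,1,1],"slide":[[0.02,0,0],[0.04,0,0],[0.06,0,0],[0.068,0,0],[0.068,0,0],[0.068,0,0]],"spin":[0,0,0,0,0,0]}' 60
python3 - <<'E'
from cov import *
to(.525,-.0525,.055,12)
E
```

```text
time_s: 11.85
ee_pos: [0.5264, -0.0527, 0.0692]
eef_rot: [1.207, 1.569, -0.157]
force: [-0.7, -0.2, -3.0]
grip_width: 0.0155
t11.8 p [ 0.5264 -0.0527  0.0692] tx [ 0.002 -0.    -1.   ] jawyaw 11.87 q [-0.17  0.37  1.7   0.    1.07 -0.38] w 0.0155 F [-0.7 -0.2 -3. ] | slide [ 0.0142 -0.0013 -0.0004] spin -0.1 q6 est -0.31
```

```bash
python3 -m creep '{"hand":[1,1,1,1],"slide":[[0.006,-0.001,0],[0.012,-0.001,0],[0.012,-0.001,0],[0.012,-0.001,0]],"spin":[0,0,0,0]}' 60
python3 -m creep '{"hand":[1,1,1,1],"slide":[[0.002,0,0],[0.003,0,0],[0.003,0,0],[0.003,0,0]],"spin":[0,0,0,0]}' 60
```

```text
time_s: 12.18
ee_pos: [0.5245, -0.0528, 0.0556]
eef_rot: [-2.049, 1.571, 2.87]
force: [0.4, 0.4, -2.6]
grip_width: 0.0152
time_s: 12.52
ee_pos: [0.5246, -0.0529, 0.0527]
eef_rot: [1.211, 1.57, -0.153]
force: [0.0, -0.9, -2.5]
grip_width: 0.0156
```

```bash
python3 -m creep '{"hand":[1,1,1],"slide":[[0.0015,0,0],[0.0015,0,0],[0.0015,0,0]],"spin":[0,0,0]}' 60
python3 -m creep '{"hand":[1,1,1],"slide":[[0.0015,0,0],[0.0015,0,0],[0.0015,0,0]],"spin":[0,0,0]}' 60
```

```text
time_s: 12.77
ee_pos: [0.5248, -0.0529, 0.0525]
eef_rot: [1.091, 1.57, -0.273]
force: [-6.4, 1.7, 14.1]
grip_width: 0.0154
time_s: 13.02
ee_pos: [0.5249, -0.053, 0.0523]
eef_rot: [1.06, 1.569, -0.304]
force: [-14.6, 1.4, 29.9]
grip_width: 0.0155
```

```bash
python3 -m creep '{"hand":[1,1,1,1],"slide":[[-0.0025,0,0],[-0.0025,0,0],[-0.0025,0,0],[-0.0025,0,0]],"spin":[0,0,0,0]}' 10
```

```text
time_s: 13.35
ee_pos: [0.5248, -0.0529, 0.0524]
eef_rot: [1.137, 1.57, -0.227]
force: [-3.1, -0.5, 7.5]
grip_width: 0.016
```

```bash
python3 -m creep '{"hand":[1,1,1,1],"slide":[[-0.001,0,0],[-0.001,0,0],[-0.001,0,0],[-0.001,0,0]],"spin":[0,0,0,0]}' 5
python3 -m creep '{"hand":[0.6,0.4,0.2,0,0,0,0,0,0,0],"slide":[[0,0,0],[0,0,0],[0,0,0],[0,0,0],[0,0,0],[0,0,0],[0,0,0],[0,0,0],[0,0,0],[0,0,0]],"spin":[0,0,0,0,0,0,0,0,0,0]}' 5
python3 - <<'E'
from cov import *
c,im=shot('pics/w9.png'); to(.525,-.0525,.2,12)
s,i=shot('pics/s9.png','scene'); d,j=shot('pics/d9.png','side')
a=cv2.resize(i[180:280,260:380],None,fx=3.3,fy=3.3);b=cv2.resize(j[200:300,260:380],None,fx=3.3,fy=3.3)
cv2.imwrite('pics/m9.png',np.hstack([a,b]))
E
```

```text
time_s: 13.68
ee_pos: [0.5243, -0.0528, 0.0526]
eef_rot: [-1.989, 1.57, 2.93]
force: [0.1, 0.2, -2.9]
grip_width: 0.016
time_s: 14.52
ee_pos: [0.5245, -0.0528, 0.053]
eef_rot: [1.24, 1.571, -0.124]
force: [0.4, 1.4, 0.1]
grip_width: 0.0469
t14.6 p [ 0.5245 -0.0528  0.053 ] tx [-0.  0. -1.] jawyaw 11.86 q [-0.17  0.39  1.71 -0.    1.04 -0.38] w 0.0472 F [-0.3 -0.2  0.1] | slide [-0.147   0.0006 -0.0002] spin -0.1 q6 est -0.31
```

View pics/m9.png

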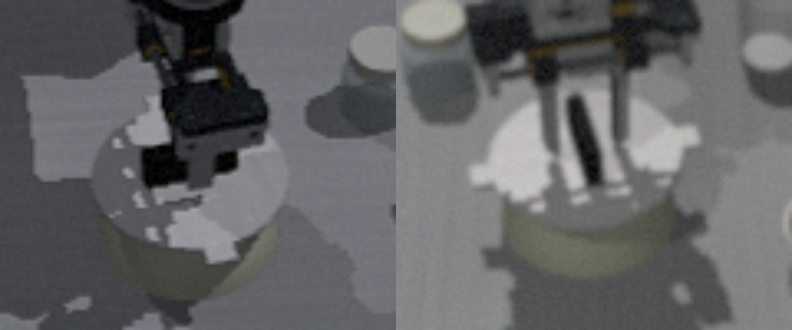

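View pics/w9.png

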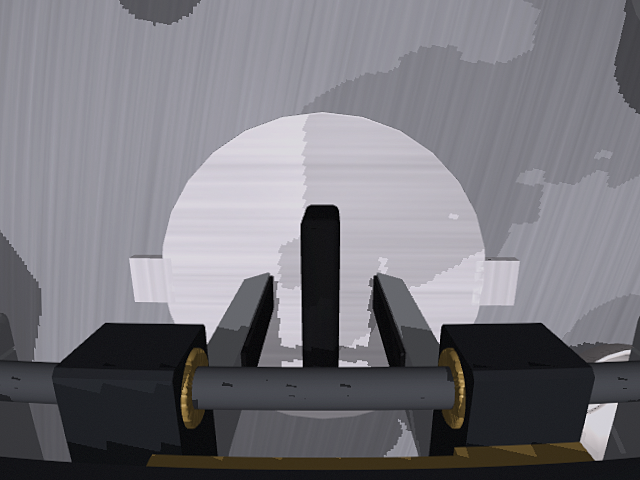

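```bash
python3 -m creep '{"hand":[-0.2,-0.2,-0.2,-0.2,-0.2,-0.2,-0.2,-0.2,-0.2,-0.2],"slide":[[-0.005,0,0],[-0.015,0,0],[-0.03,0,0],[-0.06,0,0],[-0.10,0,0],[-0.14,0,0],[-0.17,0,0],[-0.19,0,0],[-0.19,0,0],[-0.19,0,0]],"spin":[0,0,0,0,0,0,0,0,0,0]}' 20
python3 - <<'E'
from cov import *
c,im=shot('pics/w10.png'); to(.525,-.0525,.2,12)
E
```

```text
time_s: 15.5
ee_pos: [0.5247, -0.0528, 0.2443]
eef_rot: [1.198, 1.569, -0.166]
force: [-0.3, 0.6, 0.4]
grip_width: 0.056
t15.6 p [ 0.5242 -0.0528  0.2429] tx [-0.  0. -1.] jawyaw 11.85 q [-0.17  0.2   1.49 -0.    1.45 -0.38] w 0.0569 F [ 0.5  0.4 -0.6] | slide [ 0.0429  0.0008 -0.0001] spin -0.1 q6 est -0.31
```

View pics/w10.png

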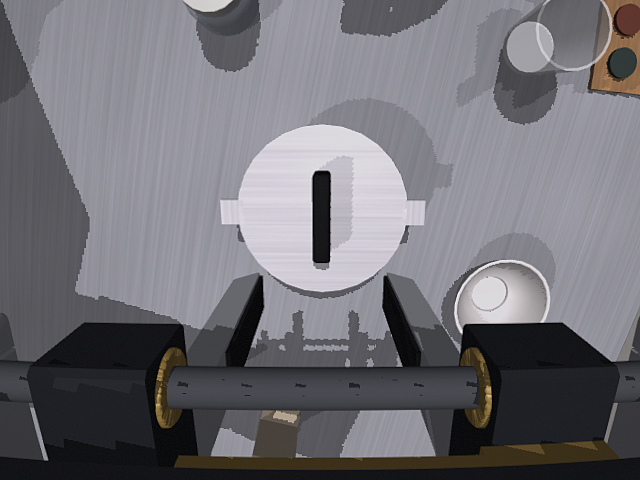

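```bash
python3 - <<'E'
from cov import *
c,im=load('pics/w10.png'); cover(c,im,zh=.106,seed=(321,216),r0=(230,120,410,300))
disc(c,im,(322,208),.07,rmin=55,rmax=110)
to(.50,-.32,.25,-82)
E
```

```text
handle px [321.5 216.5] (16.999996185302734, 90.99998474121094) centre@zh [ 0.5227 -0.0501] size [0.0806, 0.0144] yaw 101.53
disc z 0.07 [ 0.5236 -0.0514  0.0812] inliers 105 / 120
t15.6 p [ 0.5242 -0.0528  0.2429] tx [-0.  0. -1.] jawyaw 11.85 q [-0.17  0.2   1.49 -0.    1.45 -0.38] w 0.0569 F [ 0.5  0.4 -0.6] | slide [-0.0071 -0.0786  0.2565] spin -86.1 q6 est -2.28
```

```bash
python3 -m creep '{"hand":[-1,-1,-1,-1,-1,-1,-1,-1,-1,-1,-1,-1],"slide":[[0,-0.01,0.025],[0,-0.02,0.05],[0,-0.03,0.08],[0,-0.035,0.11],[0,-0.045,0.14],[0,-0.05,0.17],[0,-0.06,0.20],[0,-0.065,0.22],[0,-0.07,0.24],[0,-0.075,0.25],[0,-0.079,0.256],[0,-0.079,0.256]],"spin":[7,14,21,28,35,42,49,56,63,70,77,84]}' 20
python3 -m creep '{"hand":[-1,-1,-1,-1],"slide":[[0,0,0],[0,0,0],[0,0,0],[0,0,0]],"spin":[5,10,10,10]}' 20
python3 - <<'E'
from cov import *
c,im=shot('pics/w11.png'); to(.525,-.0525,.2,-82)
E
```

```text
time_s: 16.55
ee_pos: [0.4988, -0.3207, 0.2411]
eef_rot: [-0.882, 1.568, 2.564]
force: [0.5, -0.6, 0.7]
grip_width: 0.0939
time_s: 16.88
ee_pos: [0.4995, -0.3194, 0.2419]
eef_rot: [-0.777, 1.569, 2.505]
force: [-0.3, 0.3, -0.4]
grip_width: 0.0942
t16.9 p [ 0.4996 -0.3194  0.2422] tx [-0.001  0.001 -1.   ] jawyaw -81.96 q [-0.63  0.36  1.29 -0.    1.49  0.8 ] w 0.0942 F [-0.5  0.   0.6] | slide [ 0.0424 -0.2607 -0.0625] spin 0.0 q6 est 1.33
```

View pics/w11.png

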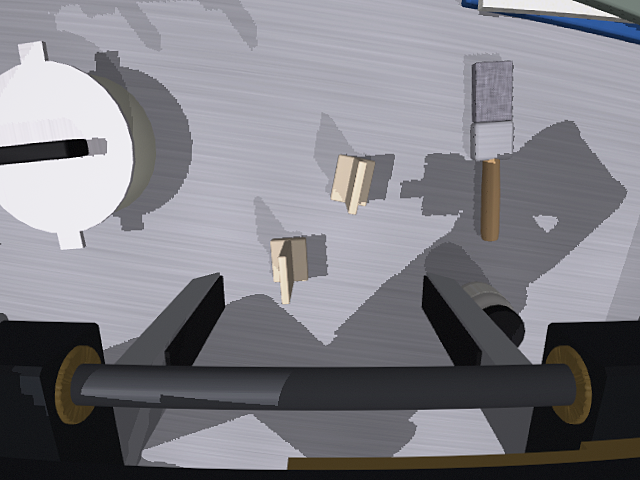

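```bash
python3 - <<'E'
from cov import *
c,im=load('pics/w11.png')
crop(im,240,130,420,320,4,'pics/w11c.png')
for n,a,b in(('near',(282.5,258),(287.5,303)),('far',(367,160),(353,213))):
    A,B=plane(c,a,.076),plane(c,b,.076); print(n,(A+B)/2,np.linalg.norm(A-B),np.degrees(np.arctan2(*(A-B)[1::-1])))
s,i=shot('pics/s11.png','scene');d,j=shot('pics/d11.png','side')
crop(i,180,180,280,270,6,'pics/s11c.png');crop(j,240,310,350,380,7,'pics/d11c.png')
E
```

```text
near [ 0.42775235 -0.29091323  0.076     ] 0.04684227144347768 12.609960528618986
far [ 0.52858946 -0.34852467  0.076     ] 0.05038939898482011 -5.641792695457197
```

View pics/w11c.png

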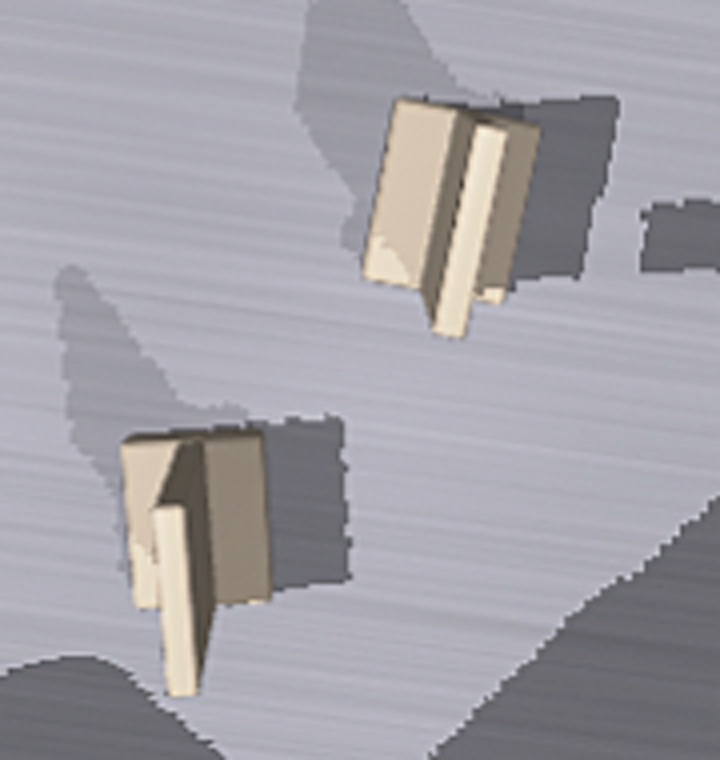

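View pics/s11c.png

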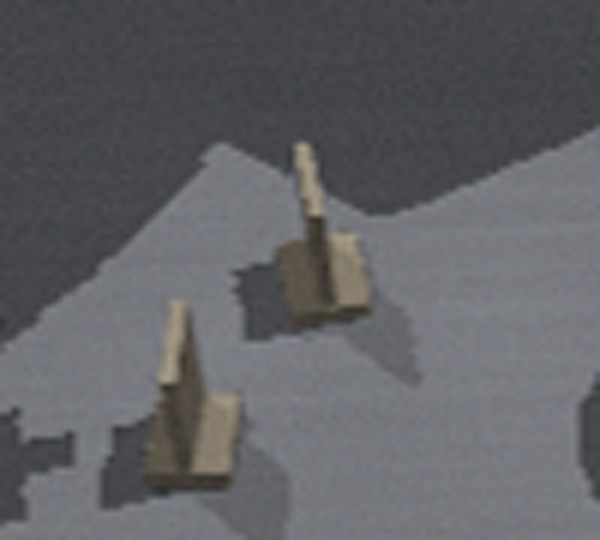

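View pics/d11c.png

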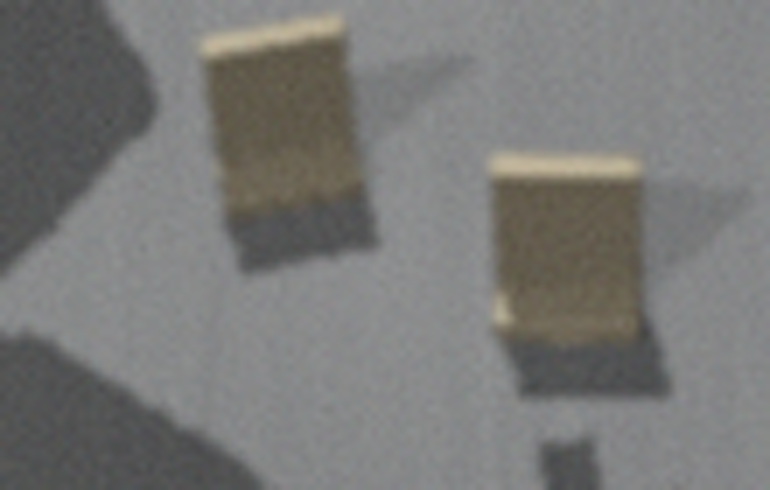

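```bash
python3 - <<'E'
from cov import *
c,_=load('pics/w11.png');s=ctrl.calibration('scene');d=ctrl.calibration('side')
w=lambda x,y:(x/4+240-.4,y/4+130-.4)
t1=lambda x,y:(x/6+180-.4,y/6+180-.4); t2=lambda x,y:(x/7+240-.4,y/7+310-.4)
for n,W,S,D in(('near',[(183,694),(168,506)],[(302,145),(317,213)],[(202,47),(343,24)]),('far',[(448,335),(492,127)],[(180,300),(168,385)],[(490,167),(640,167)])):
    X=[tri((s,t1(*p)),(d,t2(*q)),(c,w(*u))) for p,q,u in zip(S,D,W)]
    p,q=X[0][0],X[1][0]
    print(n,((p+q)/2).round(4),'len %.4f'%np.linalg.norm(p-q),'yaw %.2f'%np.degrees(np.arctan2(*(q-p)[1::-1])),np.round(X[0][1],4),np.round(X[1][1],4))
    A,B=[plane(c,w(*u),.076) for u in W]; print('  wrist@.076',(A+B)/2,np.degrees(np.arctan2(*(B-A)[1::-1])),np.linalg.norm(A-B))
to(.4275,-.2915,.12,-77.5)
E
```

```text
near [ 0.4282 -0.2905  0.0733] len 0.0485 yaw 10.52 [0.0008 0.0009 0.0016] [0.0009 0.0016 0.0016]
  wrist@.076 [ 0.42843506 -0.28932357  0.076     ] 10.872576543516066 0.048773107603810206
far [ 0.5276 -0.3473  0.0717] len 0.0498 yaw -2.28 [0.0009 0.0011 0.0012] [0.0006 0.0007 0.001 ]
  wrist@.076 [ 0.52744923 -0.34601864  0.076     ] -2.8487558866106157 0.048950364601573676
t17.0 p [ 0.4997 -0.3195  0.2426] tx [-0.001  0.    -1.   ] jawyaw -82.01 q [-0.63  0.36  1.29 -0.    1.49  0.8 ] w 0.0939 F [ 0.6  0.5 -0.1] | slide [ 0.1226 -0.0377  0.0675] spin -4.5 q6 est 0.75
```

```bash
python3 - <<'E'
from cov import *
to(.428,-.290,.11,-79.3)
E
python3 -m creep '{"hand":[-0.3,-0.3,-0.3,-0.3,-0.3,-0.3],"slide":[[0.02,-0.01,0.02],[0.05,-0.02,0.04],[0.08,-0.03,0.06],[0.11,-0.039,0.067],[0.13,-0.039,0.067],[0.13,-0.039,0.067]],"spin":[0,0,-2.7,-2.7,-2.7,-2.7]}' 20
python3 - <<'E'
from cov import *
c,im=shot('pics/w12.png'); to(.428,-.290,.032,-79.3)
E
```

```text
t17.0 p [ 0.4997 -0.3195  0.2426] tx [-0.001  0.    -1.   ] jawyaw -82.01 q [-0.63  0.36  1.29 -0.    1.49  0.8 ] w 0.0939 F [ 0.6  0.5 -0.1] | slide [ 0.1326 -0.0391  0.0668] spin -2.7 q6 est 0.79
time_s: 17.53
ee_pos: [0.4262, -0.2887, 0.1095]
eef_rot: [-0.855, 1.565, 2.472]
force: [-0.9, -0.5, -0.1]
grip_width: 0.0619
t17.6 p [ 0.4274 -0.2896  0.112 ] tx [-0.002  0.002 -1.   ] jawyaw -79.38 q [-0.67  0.29  1.69 -0.    1.16  0.72] w 0.0609 F [-0.3 -0.1  1.7] | slide [ 0.08    0.0007 -0.0006] spin -0.1 q6 est 0.79
```

View pics/w12.png

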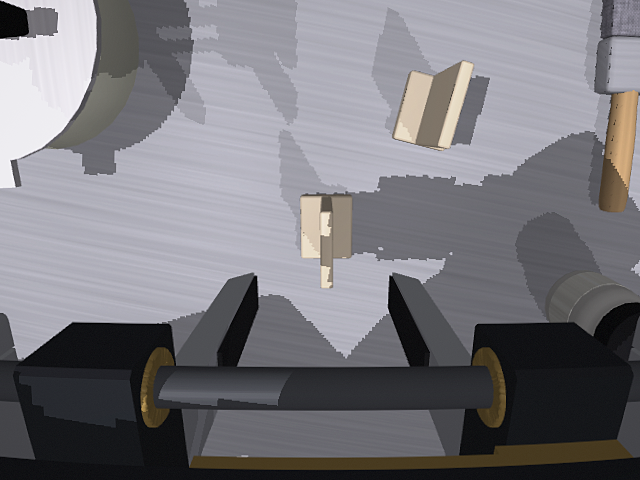

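```bash
python3 - <<'E'
from cov import *
c,_=load('pics/w12.png'); print(plane(c,(326,212),.075),plane(c,(326.5,287),.075))
E
python3 -m creep '{"hand":[-0.3,-0.3,-0.3,-0.3,1,1,1,1,1,1,1,1],"slide":[[0.025,0,0],[0.05,0,0],[0.075,0,0],[0.081,0,0],[0.081,0,0],[0.081,0,0],[0.081,0,0],[0.081,0,0],[0.081,0,0],[0.081,0,0],[0.081,0,0],[0.081,0,0]],"spin":[0,0,0,0,0,0,0,0,0,0,0,0]}' 20
python3 -m creep '{"hand":[1,1,1,1,1],"slide":[[0,0,0],[0,0,0],[0,0,0],[0,0,0],[0,0,0]],"spin":[0,0,0,0,0]}' 20
python3 - <<'E'
from cov import *
to(.428,-.290,.032,-79.3)
E
```

```text
[ 0.45152712 -0.28454584  0.075     ] [ 0.40400937 -0.29389239  0.075     ]
time_s: 18.58
ee_pos: [0.4281, -0.2902, 0.0322]
eef_rot: [2.321, 1.571, -0.636]
force: [1.1, 0.1, 0.9]
grip_width: 0.0111
time_s: 19.0
ee_pos: [0.4281, -0.2902, 0.0321]
eef_rot: [2.147, 1.571, -0.811]
force: [-0.3, 0.3, 2.7]
grip_width: 0.0077
t19.0 p [ 0.4281 -0.2902  0.0321] tx [ 0. -0. -1.] jawyaw -79.45 q [-0.67  0.4   1.75 -0.    0.99  0.72] w 0.0077 F [-0.3  0.3  2.7] | slide [ 0.0001 -0.0002  0.0001] spin -0.1 q6 est 0.79
```

```bash
python3 -m creep '{"hand":[1,1,1,1,1,1,1,1,1],"slide":[[-0.01,0,0],[-0.03,0,0],[-0.06,0,0],[-0.09,0,0],[-0.12,0,0],[-0.15,0,0],[-0.18,0,0],[-0.18,0,0],[-0.18,0,0]],"spin":[0,0,0,0,0,0,0,0,0]}' 20
python3 - <<'E'
from cov import *
to(.4976,.3124,.21,-78)
E
```

```text
time_s: 19.75
ee_pos: [0.4284, -0.2903, 0.2136]
eef_rot: [2.31, 1.568, -0.648]
force: [-0.3, 0.7, -1.6]
grip_width: 0.0081
t19.8 p [ 0.4284 -0.2903  0.2136] tx [ 0.002 -0.002 -1.   ] jawyaw -79.44 q [-0.67  0.2   1.56  0.    1.38  0.72] w 0.0081 F [-0.3  0.7 -1.6] | slide [ 0.0027 -0.5798 -0.1785] spin -1.4 q6 est 1.92
```

```bash
python3 -m creep '{"hand":[1,1,1,1,1,1,1,1,1,1,1,1],"slide":[[0,-0.015,-0.005],[0,-0.04,-0.013],[0,-0.075,-0.023],[0,-0.11,-0.034],[0,-0.145,-0.045],[0,-0.18,-0.055],[0,-0.215,-0.066],[0,-0.25,-0.077],[0,-0.285,-0.088],[0,-0.32,-0.099],[0,-0.355,-0.109],[0,-0.39,-0.12]],"spin":[0,0,0,0,0,0,0,0,0,0,0,0]}' 20
python3 - <<'E'
from cov import *
to(.4976,.3124,.21,-78)
E
```

```text
time_s: 20.75
ee_pos: [0.4737, 0.117, 0.2108]
eef_rot: [-0.024, 1.569, -2.981]
force: [1.3, -0.2, -0.6]
grip_width: 0.0079
t20.8 p [0.4737 0.117  0.2108] tx [-0.002 -0.    -1.   ] jawyaw -79.44 q [0.17 0.14 1.64 0.   1.37 1.55] w 0.0079 F [ 1.3 -0.2 -0.6] | slide [ 0.0006 -0.1877 -0.0593] spin -1.4 q6 est 1.92
```

```bash
python3 -m creep '{"hand":[1,1,1,1,1,1,1,1,1,1],"slide":[[0,-0.03,-0.009],[0,-0.06,-0.019],[0,-0.09,-0.028],[0,-0.12,-0.037],[0,-0.145,-0.045],[0,-0.165,-0.052],[0,-0.18,-0.056],[0,-0.19,-0.0585],[0,-0.19,-0.0585],[0,-0.19,-0.0585]],"spin":[0,0,0,0,0,0,-1.4,-1.4,-1.4,-1.4]}' 20
python3 - <<'E'
from cov import *
to(.4976,.3124,.21,-78)
c,im=shot('pics/w13.png')
s,i=shot('pics/s13.png','scene'); crop(i,380,130,520,260,5,'pics/s13c.png')
E
```

```text
time_s: 21.58
ee_pos: [0.497, 0.3124, 0.2112]
eef_rot: [0.369, 1.569, -2.564]
force: [-0.1, -0.4, -1.6]
grip_width: 0.0078
t21.6 p [0.497  0.3124 0.2112] tx [-0.001 -0.001 -1.   ] jawyaw -78.06 q [ 0.5   0.36  1.36 -0.    1.42  1.86] w 0.0078 F [-0.1 -0.4 -1.6] | slide [ 0.0012  0.0001 -0.0006] spin -0.1 q6 est 1.92
```

View pics/w13.png

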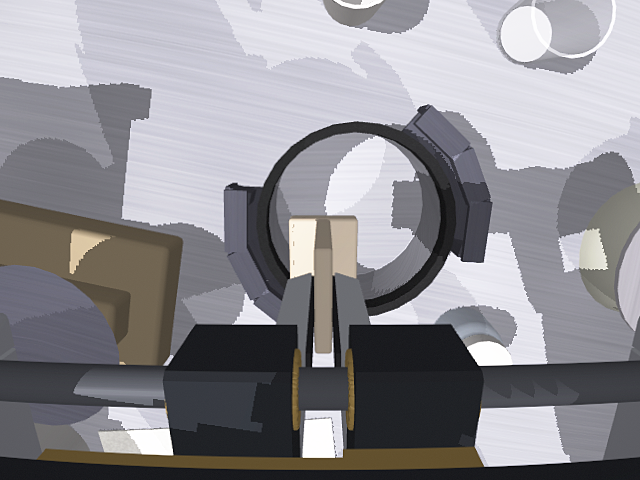

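View pics/s13c.png

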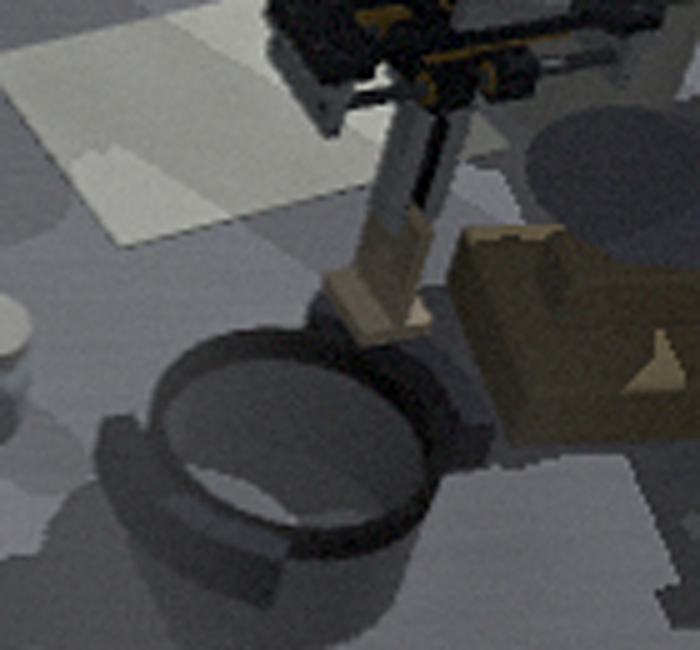

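```bash
python3 - <<'E'
from cov import *
from scipy.optimize import least_squares
c,im=load('pics/w13.png')
px=[(258,215),(355,122),(300,137),(275,165),(410,139),(370,313),(420,288),(395,304),(258,240)]
P=np.array([plane(c,p,.098)[:2] for p in px])
r=least_squares(lambda v:np.hypot(*(P-v[:2]).T)-v[2],[.5,.29,.08],loss='soft_l1',f_scale=.001);print(r.x,(r.fun*1e3).round(1))
px=[(275,215),(355,131),(310,146),(438,205),(430,245),(375,302),(432,180)]
P=np.array([plane(c,p,.098)[:2] for p in px])
r=least_squares(lambda v:np.hypot(*(P-v[:2]).T)-v[2],[.5,.29,.08],loss='soft_l1',f_scale=.001);print(r.x,(r.fun*1e3).round(1))
E
```

```text
[0.50360717 0.28855486 0.0793354 ] [-1.1  0.2  1.5 -0.7 -0.4  0.5  0.1 -0.4  0.6]
[0.50907698 0.28858041 0.06681787] [-1.5  0.7  0.2 -0.2 -1.1  8.9  0. ]
```

```bash
python3 -m creep '{"hand":[1,1,1,1,1,1,1,1,1],"slide":[[0.02,0,0],[0.05,0,0],[0.08,0,0],[0.11,0,0],[0.14,0,0],[0.16,0,0],[0.17,0,0],[0.17,0,0],[0.17,0,0]],"spin":[0,0,0,0,0,0,0,0,0]}' 20
python3 - <<'E'
from cov import *
to(.4976,.3124,.037,-78)
E
```

```text
time_s: 22.43
ee_pos: [0.4978, 0.3125, 0.0429]
eef_rot: [-2.841, 1.57, 0.508]
force: [0.0, 0.1, -0.5]
grip_width: 0.0075
t22.4 p [0.4978 0.3125 0.0429] tx [ 0.001  0.    -1.   ] jawyaw -78.09 q [0.5  0.52 1.54 0.   1.08 1.86] w 0.0075 F [ 0.   0.1 -0.5] | slide [0.0059 0.0001 0.0002] spin -0.1 q6 est 1.92
```

```bash
python3 -m creep '{"hand":[1,1,1],"slide":[[0.003,0,0],[0.0045,0,0],[0.0045,0,0]],"spin":[0,0,0]}' 20
python3 -m creep '{"hand":[1,1,1],"slide":[[0.0015,0,0],[0.0015,0,0],[0.0015,0,0]],"spin":[0,0,0]}' 20
```

```text
time_s: 22.68
ee_pos: [0.4976, 0.3128, 0.0382]
eef_rot: [-2.865, 1.57, 0.485]
force: [0.1, -0.3, -2.0]
grip_width: 0.0079
time_s: 22.93
ee_pos: [0.4981, 0.3131, 0.0371]
eef_rot: [-2.89, 1.569, 0.46]
force: [1.8, 0.6, 5.2]
grip_width: 0.0077
```

```bash
python3 -m creep '{"hand":[0.4,0.4,0.4,0.4,0.4,0.4,0.4,0.4,0.4,0.4,0.4,0.4],"slide":[[0,0,0],[0,0,0],[0,0,0],[0,0,0],[0,0,0],[-0.01,0,0],[-0.03,0,0],[-0.06,0,0],[-0.09,0,0],[-0.12,0,0],[-0.15,0,0],[-0.18,0,0]],"spin":[0,0,0,0,0,0,0,0,0,0,0,0]}' 20
python3 - <<'E'
from cov import *
to(.5275,-.347,.21,-92.5)
c,im=shot('pics/w14.png')
E
```

```text
time_s: 23.93
ee_pos: [0.497, 0.3126, 0.2185]
eef_rot: [-2.819, 1.57, 0.531]
force: [-0.0, -0.0, -0.8]
grip_width: 0.0283
t23.9 p [0.497  0.3126 0.2185] tx [ 0.001  0.    -1.   ] jawyaw -78.05 q [0.5  0.36 1.35 0.   1.44 1.86] w 0.0283 F [-0.  -0.  -0.8] | slide [0.0083 0.6516 0.1068] spin 14.5 q6 est 1.03
```

View pics/w14.png

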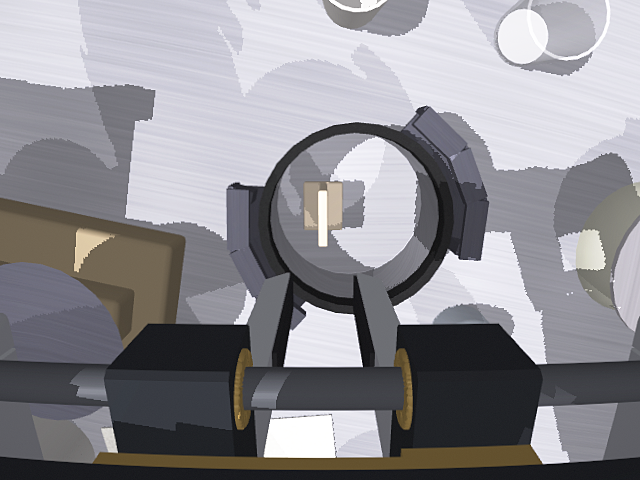

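```bash
python3 -m creep '{"hand":[0.2,0.2,0.2,0.2,0.2,0.2,0.2,0.2,0.2,0.2,0.2,0.2],"slide":[[0,0.015,0.003],[0,0.045,0.008],[0,0.08,0.014],[0,0.115,0.019],[0,0.15,0.025],[0,0.185,0.03],[0,0.22,0.036],[0,0.255,0.042],[0,0.29,0.048],[0,0.325,0.053],[0,0.36,0.059],[0,0.395,0.065]],"spin":[0,0,0,0,0,2,4,6,8,10,12,14.5]}' 20
python3 - <<'E'
from cov import *
to(.5275,-.347,.21,-92.5)
E
```

```text
time_s: 24.98
ee_pos: [0.5145, -0.0893, 0.2157]
eef_rot: [-0.111, 1.57, 2.985]
force: [-0.4, 0.1, 0.1]
grip_width: 0.0376
t25.0 p [ 0.5145 -0.0893  0.2157] tx [-0.001  0.    -1.   ] jawyaw -92.65 q [-0.24  0.21  1.54 -0.    1.39  1.38] w 0.0376 F [-0.4  0.1  0.1] | slide [ 0.0056  0.2568 -0.0249] spin -0.2 q6 est 1.03
```

```bash
python3 -m creep '{"hand":[-0.3,-0.3,-0.3,-0.3,-0.3,-0.3,-0.3,-0.3,-0.3,-0.3,-0.3,-0.3],"slide":[[0,0.03,-0.003],[0,0.065,-0.006],[0,0.10,-0.01],[0,0.135,-0.013],[0,0.17,-0.017],[0,0.20,-0.02],[0,0.23,-0.022],[0,0.25,-0.025],[0.02,0.256,-0.025],[0.05,0.256,-0.025],[0.08,0.256,-0.025],[0.08,0.256,-0.025]],"spin":[0,0,0,0,0,0,0,0,0,0,0,0]}' 20
python3 - <<'E'
from cov import *
c,im=shot('pics/w15.png'); to(.5275,-.347,.032,-92.5)
E
```

```text
time_s: 25.98
ee_pos: [0.5261, -0.3428, 0.1296]
eef_rot: [-0.58, 1.561, 2.516]
force: [-0.5, 0.6, -0.9]
grip_width: 0.0611
t26.0 p [ 0.5273 -0.3434  0.1333] tx [-0.005  0.004 -1.   ] jawyaw -92.57 q [-0.64  0.52  1.32 -0.    1.31  0.98] w 0.0614 F [-0.7 -1.   0.6] | slide [ 0.1013  0.004  -0.0009] spin -0.1 q6 est 1.03
```

View pics/w15.png

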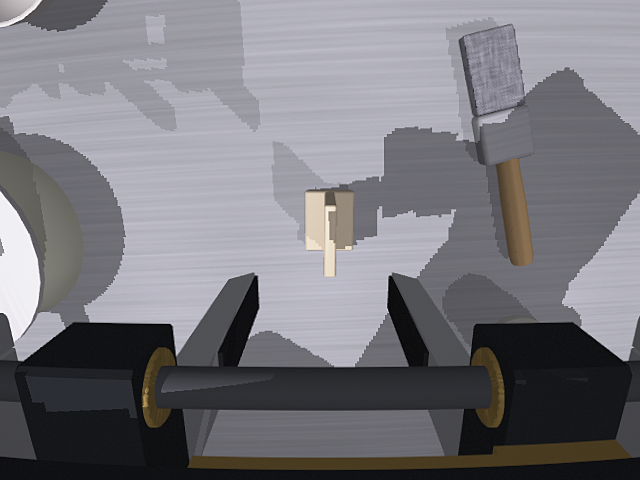

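```bash
python3 - <<'E'
from cov import *
c,_=load('pics/w15.png'); a,b=plane(c,(330.5,205),.075),plane(c,(329.5,276),.075);print((a+b)/2,np.degrees(np.arctan2(*(a-b)[1::-1])))
X=(a+b)/2; to(X[0],X[1],.032,-92.5)
E
```

```text
[ 0.52742634 -0.34635594  0.075     ] -3.099192276047856
t26.0 p [ 0.5273 -0.3434  0.1333] tx [-0.005  0.004 -1.   ] jawyaw -92.57 q [-0.64  0.52  1.32 -0.    1.31  0.98] w 0.0614 F [-0.7 -1.   0.6] | slide [ 0.1013  0.0033 -0.0008] spin -0.1 q6 est 1.03
```

```bash
python3 -m creep '{"hand":[-0.3,-0.3,-0.3,-0.3,-0.3,1,1,1,1,1,1,1],"slide":[[0.03,0.003,0],[0.06,0.003,0],[0.09,0.003,0],[0.10,0.003,0],[0.104,0.003,0],[0.104,0.003,0],[0.104,0.003,0],[0.104,0.003,0],[0.104,0.003,0],[0.104,0.003,0],[0.104,0.003,0],[0.104,0.003,0]],"spin":[0,0,0,0,0,0,0,0,0,0,0,0]}' 20
python3 -m creep '{"hand":[1,1,1,1,1],"slide":[[0,0,0],[0,0,0],[0,0,0],[0,0,0],[0,0,0]],"spin":[0,0,0,0,0]}' 20
python3 - <<'E'
from cov import *
to(.5275,-.347,.032,-92.5)
E
```

```text
time_s: 27.03
ee_pos: [0.5291, -0.347, 0.0323]
eef_rot: [2.534, 1.57, -0.652]
force: [0.9, -0.0, -0.1]
grip_width: 0.0182
time_s: 27.45
ee_pos: [0.529, -0.347, 0.032]
eef_rot: [-0.688, 1.571, 2.409]
force: [-0.0, -0.7, 0.5]
grip_width: 0.0078
t27.4 p [ 0.529 -0.347  0.032] tx [-0.  0. -1.] jawyaw -92.55 q [-0.64  0.62  1.4   0.    1.11  0.98] w 0.0078 F [-0.  -0.7  0.5] | slide [0.     0.0001 0.0015] spin -0.0 q6 est 1.03
```

```bash
python3 -m creep '{"hand":[1,1,1,1,1,1,1,1,1],"slide":[[-0.01,0,0],[-0.03,0,0],[-0.06,0,0],[-0.09,0,0],[-0.12,0,0],[-0.15,0,0],[-0.18,0,0],[-0.18,0,0],[-0.18,0,0]],"spin":[0,0,0,0,0,0,0,0,0]}' 20
python3 - <<'E'
from cov import *
to(.5084,.2620,.21,-78)
E
```

```text
time_s: 28.2
ee_pos: [0.5294, -0.3473, 0.2142]
eef_rot: [2.544, 1.567, -0.642]
force: [0.2, 0.3, -1.8]
grip_width: 0.008
t28.2 p [ 0.5294 -0.3473  0.2142] tx [ 0.003 -0.002 -1.   ] jawyaw -92.54 q [-0.64  0.46  1.21 -0.    1.46  0.98] w 0.0080 F [ 0.2  0.3 -1.8] | slide [ 0.0029 -0.6077  0.048 ] spin -14.5 q6 est 1.84
```

```bash
python3 -m creep '{"hand":[1,1,1,1,1,1,1,1,1,1,1,1],"slide":[[0,-0.015,0.001],[0,-0.045,0.003],[0,-0.08,0.006],[0,-0.115,0.009],[0,-0.15,0.012],[0,-0.185,0.015],[0,-0.22,0.017],[0,-0.255,0.02],[0,-0.29,0.023],[0,-0.325,0.026],[0,-0.36,0.028],[0,-0.395,0.031]],"spin":[0,0,0,0,-2,-4,-6,-8,-10,-12,-14,-14.5]}' 20
python3 - <<'E'
from cov import *
to(.5084,.2620,.21,-78)
E
```

```text
time_s: 29.2
ee_pos: [0.5147, 0.0506, 0.211]
eef_rot: [-0.185, 1.569, -3.116]
force: [0.5, 0.1, -1.1]
grip_width: 0.0079
t29.2 p [0.5147 0.0506 0.211 ] tx [-0.002 -0.    -1.   ] jawyaw -77.93 q [0.03 0.2  1.56 0.   1.38 1.39] w 0.0079 F [ 0.5  0.1 -1.1] | slide [ 0.001 -0.208 -0.038] spin 0.1 q6 est 1.84
```

```bash
python3 -m creep '{"hand":[1,1,1,1,1,1,1,1,1,1],"slide":[[0,-0.03,-0.005],[0,-0.065,-0.012],[0,-0.10,-0.018],[0,-0.135,-0.024],[0,-0.165,-0.03],[0,-0.19,-0.035],[0,-0.203,-0.037],[0,-0.208,-0.038],[0,-0.208,-0.038],[0,-0.208,-0.038]],"spin":[0,0,0,0,0,0,0,0,0,0]}' 20
python3 - <<'E'
from cov import *
to(.5084,.2620,.21,-78)
c,im=shot('pics/w16.png')
E
```

```text
time_s: 30.03
ee_pos: [0.5098, 0.2593, 0.2117]
eef_rot: [0.571, 1.57, -2.363]
force: [0.1, -0.2, -1.3]
grip_width: 0.0074
t30.0 p [0.5098 0.2593 0.2117] tx [-0.001 -0.001 -1.   ] jawyaw -78.07 q [ 0.41  0.33  1.41 -0.    1.41  1.77] w 0.0074 F [ 0.1 -0.2 -1.3] | slide [ 0.0017 -0.0029  0.0008] spin -0.1 q6 est 1.84
```

View pics/w16.png

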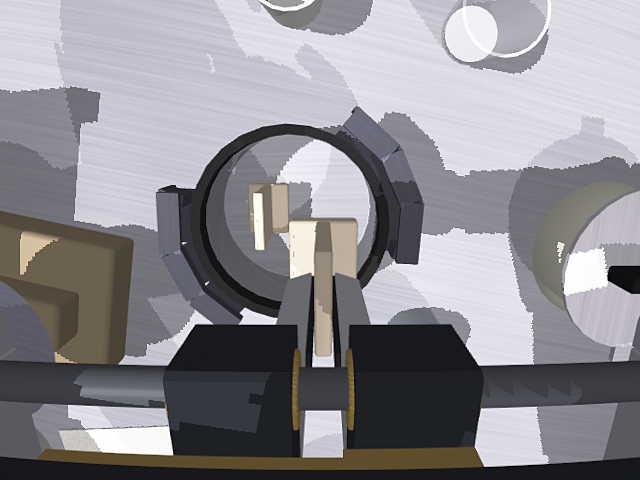

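```bash
python3 -m creep '{"hand":[1,1,1,1,1,1,1,1,1],"slide":[[0.02,-0.001,0],[0.05,-0.002,0],[0.08,-0.002,0],[0.11,-0.002,0],[0.14,-0.002,0],[0.16,-0.002,0],[0.17,-0.002,0],[0.17,-0.002,0],[0.17,-0.002,0]],"spin":[0,0,0,0,0,0,0,0,0]}' 20
python3 -m creep '{"hand":[1,1,1],"slide":[[0.003,0,0],[0.0045,0,0],[0.0045,0,0]],"spin":[0,0,0]}' 20
python3 -m creep '{"hand":[1,1,1],"slide":[[0.0015,0,0],[0.0015,0,0],[0.0015,0,0]],"spin":[0,0,0]}' 20
```

```text
time_s: 30.83
ee_pos: [0.5099, 0.2618, 0.0429]
eef_rot: [-2.944, 1.57, 0.405]
force: [-1.2, -0.3, -0.8]
grip_width: 0.0085
time_s: 31.08
ee_pos: [0.5096, 0.2624, 0.0382]
eef_rot: [-2.933, 1.57, 0.417]
force: [0.3, -0.7, -0.2]
grip_width: 0.008
time_s: 31.33
ee_pos: [0.51, 0.2625, 0.037]
eef_rot: [-3.017, 1.569, 0.334]
force: [0.9, -0.1, 6.0]
grip_width: 0.0078
```

```bash
python3 -m creep '{"hand":[0.4,0.4,0.4,0.4,0.4,0.4,0.4,0.4,0.4,0.4,0.4,0.4],"slide":[[0,0,0],[0,0,0],[0,0,0],[0,0,0],[0,0,0],[-0.01,0,0],[-0.03,0,0],[-0.06,0,0],[-0.09,0,0],[-0.12,0,0],[-0.15,0,0],[-0.18,0,0]],"spin":[0,0,0,0,0,0,0,0,0,0,0,0]}' 20
python3 - <<'E'
from cov import *
to(.5236,-.0514,.21,12)
c,im=shot('pics/w17.png');shot('pics/s17.png','scene')
E
```

```text
time_s: 32.33
ee_pos: [0.509, 0.2622, 0.2185]
eef_rot: [-2.933, 1.57, 0.417]
force: [-0.6, 0.6, 0.5]
grip_width: 0.028
t32.3 p [0.509  0.2622 0.2185] tx [ 0.001  0.    -1.   ] jawyaw -78.05 q [0.41 0.32 1.39 0.   1.42 1.77] w 0.0280 F [-0.6  0.6  0.5] | slide [0.0084 0.3098 0.0506] spin 90.0 q6 est 2.83
```

View pics/w17.png

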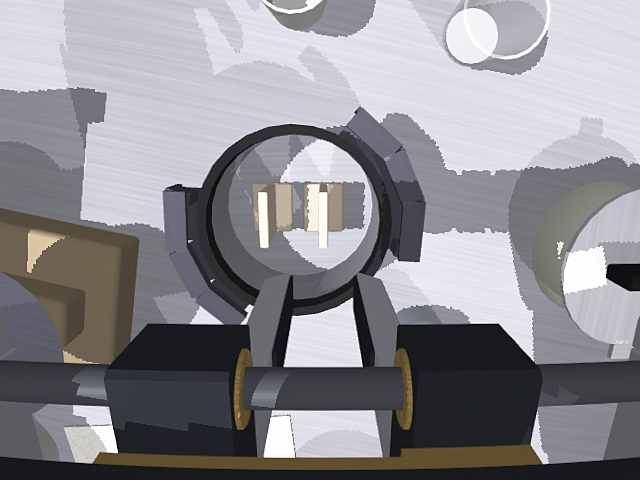

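View pics/s17.png

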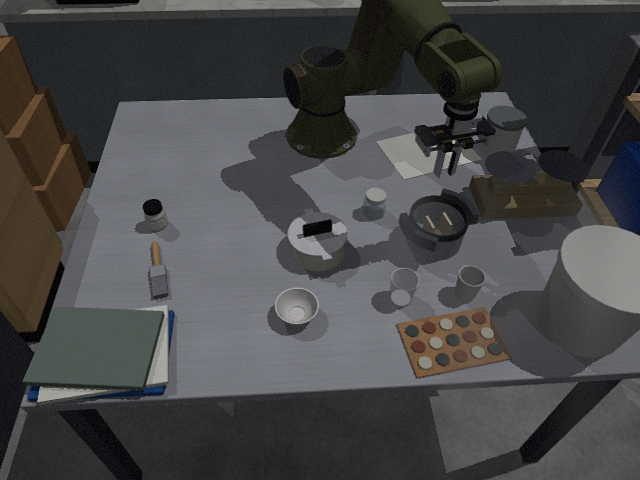

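```bash
python3 -m creep '{"hand":[0,0,0,0,0,0,0,0,0,0,0,0],"slide":[[0,0.015,0.002],[0,0.045,0.007],[0,0.08,0.013],[0,0.115,0.019],[0,0.15,0.025],[0,0.185,0.031],[0,0.22,0.037],[0,0.25,0.042],[0,0.275,0.046],[0,0.30,0.05],[0,0.31,0.051],[0,0.31,0.051]],"spin":[-7,-14,-21,-28,-35,-42,-49,-56,-63,-70,-77,-84]}' 20
python3 -m creep '{"hand":[0,0,0,0],"slide":[[0,0,0],[0,0,0],[0,0,0],[0,0,0]],"spin":[-6,-6,-6,-6]}' 20
python3 - <<'E'
from cov import *
c,im=shot('pics/w18.png')
h=cover(c,im,zh=.106,seed=(321,220),r0=(230,120,410,330))
disc(c,im,(h[0],h[1]-8),.07,rmin=55,rmax=115)
to(.5245,-.0528,.053,11.8)
E
```

```text
time_s: 33.43
ee_pos: [0.5233, -0.0537, 0.2158]
eef_rot: [-1.399, 1.57, -2.87]
force: [-1.2, 0.2, -1.1]
grip_width: 0.0468
time_s: 33.77
ee_pos: [0.5235, -0.0514, 0.216]
eef_rot: [-2.019, 1.571, 2.89]
force: [-0.0, -0.8, -0.2]
grip_width: 0.0468
handle px [322.4 225. ] (98.16224670410156, 18.584959030151367) centre@zh [ 0.5223 -0.0498] size [0.0145, 0.0806] yaw 102.49
disc z 0.07 [ 0.5236 -0.0513  0.0811] inliers 101 / 120
t33.8 p [ 0.5235 -0.0513  0.216 ] tx [-0.  0. -1.] jawyaw 11.33 q [-0.17  0.22  1.53  0.    1.39 -0.37] w 0.0467 F [ 0.1 -0.3 -0.3] | slide [0.163  0.0007 0.0016] spin -0.5 q6 est -0.31
```

View pics/w18.png

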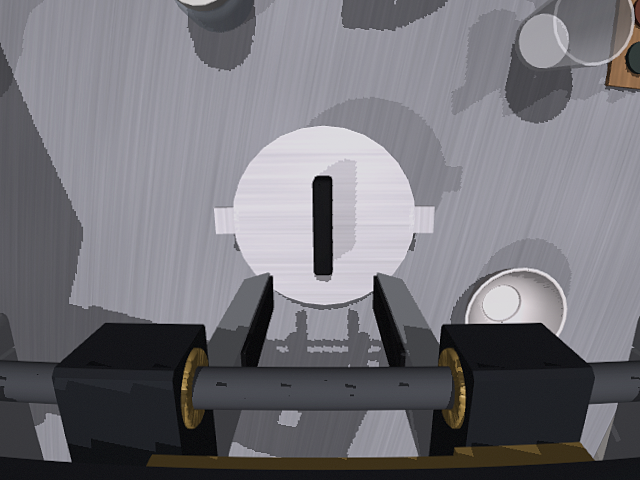

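```bash
python3 -m creep '{"hand":[0,0,0,0,0,0,0,0,0,0],"slide":[[0.02,0,0.001],[0.05,0.001,0.001],[0.08,0.001,0.001],[0.11,0.001,0.001],[0.135,0.001,0.001],[0.15,0.001,0.001],[0.158,0.001,0.001],[0.163,0.001,0.001],[0.163,0.001,0.001],[0.163,0.001,0.001]],"spin":[0,-0.5,-0.5,-0.5,-0.5,-0.5,-0.5,-0.5,-0.5,-0.5]}' 20
python3 - <<'E'
from cov import *
to(.5245,-.0528,.053,11.8)
E
```

```text
time_s: 34.65
ee_pos: [0.5253, -0.0523, 0.0539]
eef_rot: [1.197, 1.57, -0.165]
force: [1.0, 0.0, 0.1]
grip_width: 0.0473
t34.6 p [ 0.5253 -0.0523  0.0539] tx [ 0.001 -0.    -1.   ] jawyaw 11.96 q [-0.17  0.39  1.71  0.    1.04 -0.38] w 0.0473 F [1.  0.  0.1] | slide [ 0.0009 -0.0009  0.0003] spin 0.2 q6 est -0.31
```

```bash
python3 -m creep '{"hand":[1,1,1,1,1,1,1,1,1,1],"slide":[[0,0,0],[0,0,0],[0,0,0],[0,0,0],[0,0,0],[0,0,0],[0,0,0],[0,0,0],[0,0,0],[0,0,0]],"spin":[0,0,0,0,0,0,0,0,0,0]}' 10
python3 -m creep '{"hand":[1,1,1,1],"slide":[[0,0,0],[0,0,0],[0,0,0],[0,0,0]],"spin":[0,0,0,0]}' 60
python3 -m creep '{"hand":[1,1,1,1,1,1,1,1,1,1,1],"slide":[[-0.005,0,0],[-0.01,0,0],[-0.02,0,0],[-0.04,0,0],[-0.07,0,0],[-0.10,0,0],[-0.13,0,0],[-0.15,0,0],[-0.16,0,0],[-0.16,0,0],[-0.16,0,0]],"spin":[0,0,0,0,0,0,0,0,0,0,0]}' 60
python3 - <<'E'
from cov import *
c,im=shot('pics/w19.png')
to(.5032,.287,.21,12)
d,j=shot('pics/d19.png','side'); crop(j,240,130,400,290,4,'pics/d19c.png')
E
```

```text
time_s: 35.48
ee_pos: [0.5249, -0.0523, 0.0531]
eef_rot: [1.184, 1.571, -0.178]
force: [0.6, 1.0, 2.0]
grip_width: 0.0153
time_s: 35.82
ee_pos: [0.5249, -0.0523, 0.0532]
eef_rot: [1.306, 1.57, -0.055]
force: [-0.4, 0.1, 4.2]
grip_width: 0.0157
time_s: 36.73
ee_pos: [0.5245, -0.0523, 0.2124]
eef_rot: [-1.924, 1.57, 2.997]
force: [-0.1, 0.3, -3.2]
grip_width: 0.0154
t36.8 p [ 0.5242 -0.0522  0.2116] tx [-0.002  0.    -1.   ] jawyaw 11.98 q [-0.17  0.22  1.53 -0.    1.39 -0.38] w 0.0159 F [ 0.  -0.1 -2.3] | slide [ 0.0018  0.0499 -0.3362] spin -0.0 q6 est 0.31
```

View pics/w19.png

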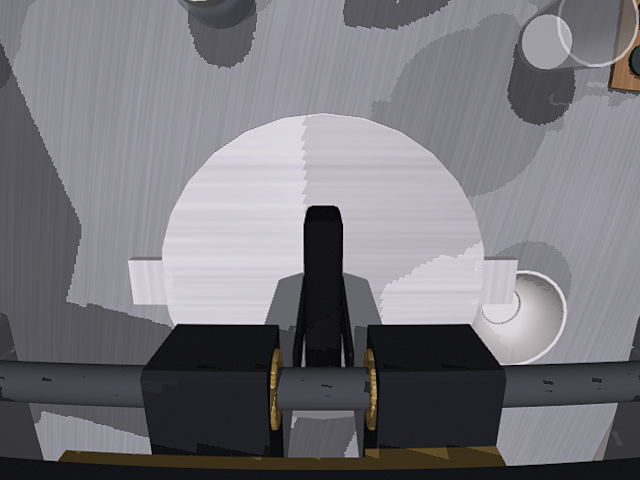

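View pics/d19c.png

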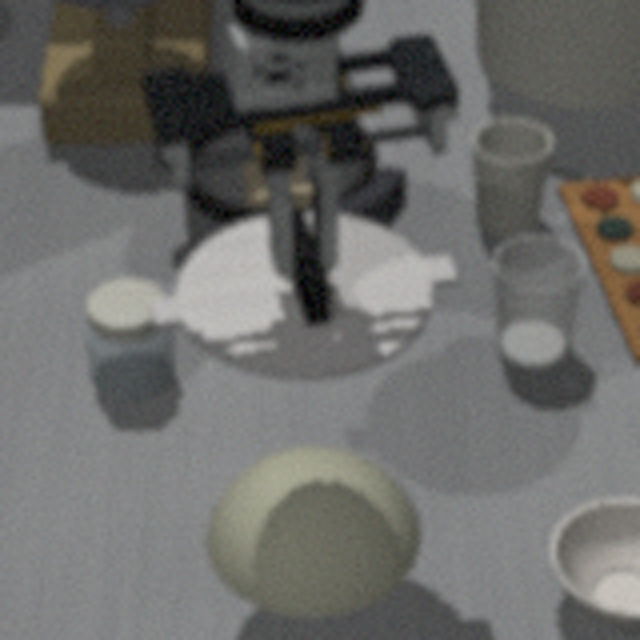

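```bash
python3 -m creep '{"hand":[1,1,1,1,1,1,1,1,1,1,1,1],"slide":[[0,0.002,-0.015],[0,0.007,-0.045],[0,0.012,-0.08],[0,0.017,-0.115],[0,0.022,-0.15],[0,0.027,-0.185],[0,0.033,-0.22],[0,0.038,-0.255],[0,0.042,-0.285],[0,0.047,-0.315],[0,0.049,-0.33],[0,0.05,-0.336]],"spin":[0,0,0,0,0,0,0,0,0,0,0,0]}' 60
python3 -m creep '{"hand":[1,1,1,1,1],"slide":[[0.02,0,0],[0.05,0,0],[0.075,0,0],[0.085,0,0],[0.085,0,0]],"spin":[0,0,0,0,0]}' 60
python3 - <<'E'
from cov import *
to(.503,.2868,.09,12)
c,im=shot('pics/w20.png')
E
```

```text
time_s: 37.83
ee_pos: [0.5031, 0.2885, 0.2115]
eef_rot: [-1.398, 1.568, -2.757]
force: [0.1, -1.4, -3.1]
grip_width: 0.0157
time_s: 38.25
ee_pos: [0.503, 0.2853, 0.1255]
eef_rot: [-1.293, 1.566, -2.656]
force: [0.6, 0.1, -3.2]
grip_width: 0.0159
t38.2 p [0.503  0.2853 0.1255] tx [-0.004 -0.002 -1.   ] jawyaw 11.93 q [ 0.45  0.41  1.49 -0.    1.24  0.24] w 0.0159 F [ 0.6  0.1 -3.2] | slide [ 0.0355  0.0004 -0.0015] spin -0.1 q6 est 0.31
```

View pics/w20.png

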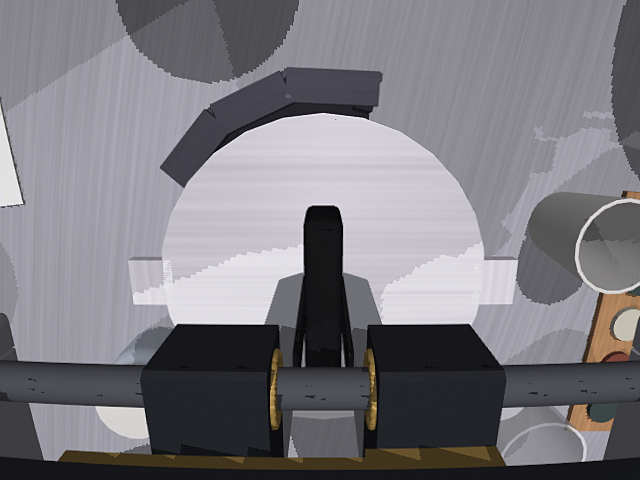

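```bash
python3 -m creep '{"hand":[1,1,1,1,1],"slide":[[0.015,0,0],[0.03,0,0],[0.036,0,0],[0.036,0,0],[0.036,0,0]],"spin":[0,0,0,0,0]}' 60
python3 - <<'E'
from cov import *
to(.503,.2868,.083,12)
E
```

```text
time_s: 38.72
ee_pos: [0.5045, 0.2868, 0.0934]
eef_rot: [1.794, 1.569, 0.432]
force: [0.3, -0.4, -2.7]
grip_width: 0.0156
t38.7 p [0.5045 0.2868 0.0934] tx [ 0.001  0.001 -1.   ] jawyaw 11.97 q [ 0.45  0.44  1.53 -0.    1.17  0.24] w 0.0156 F [ 0.3 -0.4 -2.7] | slide [ 0.0104 -0.0015 -0.0003] spin -0.0 q6 est 0.31
```

```bash
python3 -m creep '{"hand":[1,1,1,1,1],"slide":[[0.004,-0.0015,0],[0.008,-0.0015,0],[0.01,-0.0015,0],[0.01,-0.0015,0],[0.01,-0.0015,0]],"spin":[0,0,0,0,0]}' 60
python3 -m creep '{"hand":[1,1,1,1],"slide":[[0.003,0,0],[0.006,0,0],[0.0075,0,0],[0.0075,0,0]],"spin":[0,0,0,0]}' 60
python3 - <<'E'
from cov import *
to(.503,.2868,.076,12)
c,im=shot('pics/w21.png')
E
```

```text
time_s: 39.13
ee_pos: [0.5029, 0.2867, 0.0828]
eef_rot: [1.734, 1.569, 0.372]
force: [0.5, 1.4, 4.7]
grip_width: 0.0153
time_s: 39.47
ee_pos: [0.503, 0.2867, 0.0754]
eef_rot: [1.771, 1.569, 0.41]
force: [-0.8, 0.6, 10.0]
grip_width: 0.0158
t39.5 p [0.503  0.2867 0.0754] tx [ 0.002  0.001 -1.   ] jawyaw 11.99 q [ 0.45  0.46  1.55 -0.    1.13  0.25] w 0.0158 F [-0.8  0.6 10. ] | slide [-0.0006  0.     -0.0001] spin -0.0 q6 est 0.31
```

View pics/w21.png

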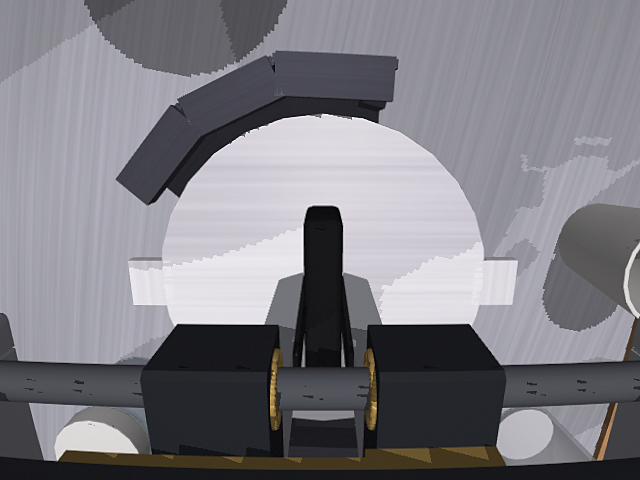

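```bash
python3 -m creep '{"hand":[1,1,1,1,1,1],"slide":[[0,0,0],[0,0,0],[0,0,0],[0,0,0],[0,0,0],[0,0,0]],"spin":[5,10,15,20,25,30]}' 60
python3 - <<'E'
from cov import *
to(.503,.2868,.076,-78); print(tool()[2]['moment'])
E
python3 -m creep '{"hand":[1,1,1,1,1,1,1,1],"slide":[[0,0,0],[0,0,0],[0,0,0],[0,0,0],[0,0,0],[0,0,0],[0,0,0],[0,0,0]],"spin":[5,10,15,20,25,30,35,40]}' 60
python3 - <<'E'
from cov import *
to(.503,.2868,.076,-78); print(tool()[2]['moment'])
E
```

```text
time_s: 40.02
ee_pos: [0.5033, 0.2869, 0.0759]
eef_rot: [2.337, 1.568, 0.448]
force: [2.0, 2.0, 9.9]
grip_width: 0.0153
t40.0 p [0.5033 0.2869 0.0759] tx [ 0.002  0.001 -1.   ] jawyaw -18.26 q [ 0.45  0.46  1.54 -0.    1.13  0.77] w 0.0153 F [2.  2.  9.9] | slide [-0.0001 -0.0002  0.0002] spin 59.7 q6 est 1.88
[-0.28490857 -0.17243225 -0.00204534]
time_s: 40.68
ee_pos: [0.5038, 0.2869, 0.0761]
eef_rot: [2.984, 1.567, 0.396]
force: [5.2, 1.2, 9.0]
grip_width: 0.0154
t40.7 p [0.5038 0.2869 0.0761] tx [ 0.003  0.001 -1.   ] jawyaw -58.27 q [ 0.45  0.46  1.54 -0.    1.13  1.47] w 0.0154 F [5.2 1.2 9. ] | slide [ 0.0001 -0.0004  0.0007] spin 19.7 q6 est 1.88
[-0.28934322 -0.46519016 -0.01410841]
```

```bash
python3 -m creep '{"hand":[1,1,1,1,1,1],"slide":[[0,0,0],[0,0,0],[0,0,0],[0,0,0],[0,0,0],[0,0,0]],"spin":[5,10,15,19.7,19.7,19.7]}' 60
python3 - <<'E'
from cov import *
to(.503,.2868,.083,-78); print(tool()[2]['moment'])
E
python3 -m creep '{"hand":[1,1,1,1],"slide":[[-0.003,0,0],[-0.006,0,0],[-0.007,0,0],[-0.007,0,0]],"spin":[0,0,0,0]}' 60
python3 - <<'E'
from cov import *
to(.503,.2868,.083,-78); c,im=shot('pics/w22.png')
E
```

```text
time_s: 41.18
ee_pos: [0.5039, 0.2867, 0.0761]
eef_rot: [-3.005, 1.567, 0.35]
force: [5.0, -0.1, 9.2]
grip_width: 0.0154
t41.2 p [0.5039 0.2867 0.0761] tx [ 0.004  0.001 -1.   ] jawyaw -77.76 q [ 0.45  0.46  1.54 -0.    1.13  1.81] w 0.0154 F [ 5.  -0.1  9.2] | slide [-0.0069 -0.0003  0.0009] spin 0.2 q6 est 1.88
[-0.28225966 -0.54426471  0.00983452]
time_s: 41.52
ee_pos: [0.5032, 0.2867, 0.0825]
eef_rot: [-2.898, 1.569, 0.458]
force: [4.7, 1.7, 4.1]
grip_width: 0.0156
t41.5 p [0.5032 0.2867 0.0825] tx [ 0.002  0.001 -1.   ] jawyaw -77.73 q [0.45 0.45 1.54 0.   1.15 1.81] w 0.0156 F [4.7 1.7 4.1] | slide [-0.0005 -0.0002  0.0002] spin 0.3 q6 est 1.88
```

View pics/w22.png

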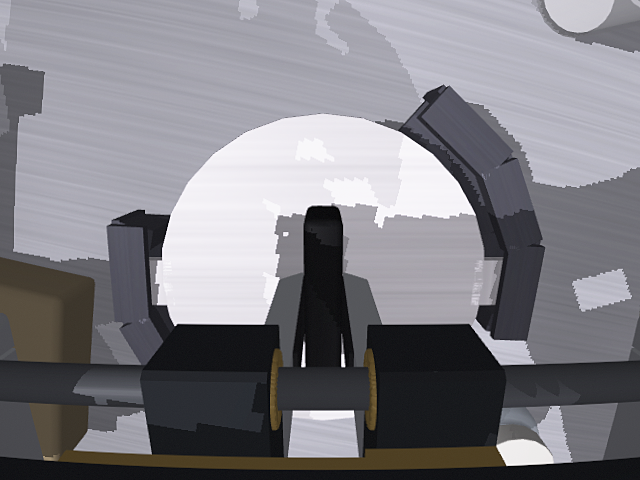

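```bash
python3 -m creep '{"hand":[1,1,1],"slide":[[-0.0005,0,0],[-0.0007,0,0],[-0.0007,0,0]],"spin":[0,0,0]}' 10
python3 -m creep '{"hand":[0,0,0,0,0,0,0,0,0,0,0,0],"slide":[[0,0,0],[0,0,0],[0,0,0],[0,0,0],[0,0,0],[0,0,0],[-0.02,0,0],[-0.05,0,0],[-0.09,0,0],[-0.13,0,0],[-0.13,0,0],[-0.13,0,0]],"spin":[0,0,0,0,0,0,0,0,0,0,0,0]}' 20
python3 - <<'E'
from cov import *
to(.503,.2868,.083,-78); c,im=shot('pics/w23.png')
h=cover(c,im,seed=(320,233),r0=(200,120,420,320))
for z in(.1,): disc(c,im,(320,221),z,rmin=60,rmax=125)
s,i=shot('pics/s23.png','scene');d,j=shot('pics/d23.png','side')
cv2.imwrite('pics/m23.png',np.hstack([cv2.resize(i[170:260,380:500],None,fx=3.3,fy=3.3),cv2.resize(j[135:225,250:370],None,fx=3.3,fy=3.3)]))
E
```

```text
time_s: 41.82
ee_pos: [0.5027, 0.2866, 0.0824]
eef_rot: [-2.888, 1.57, 0.468]
force: [4.8, 1.8, 4.5]
grip_width: 0.0159
time_s: 42.82
ee_pos: [0.5031, 0.2868, 0.2143]
eef_rot: [-2.902, 1.567, 0.454]
force: [-0.4, 0.8, -0.7]
grip_width: 0.0467
t42.8 p [0.5031 0.2868 0.2143] tx [ 0.004  0.002 -1.   ] jawyaw -77.72 q [ 0.45  0.34  1.38 -0.    1.42  1.81] w 0.0467 F [-0.4  0.8 -0.7] | slide [1.313e-01 1.000e-04 6.000e-04] spin 0.3 q6 est 1.88
handle px [323. 233.] (108.0, 20.0) centre@zh [0.5041 0.2881] size [0.0141, 0.0806] yaw 12.64
disc z 0.1 [0.5021 0.2877 0.0813] inliers 87 / 120
```

View pics/w23.png

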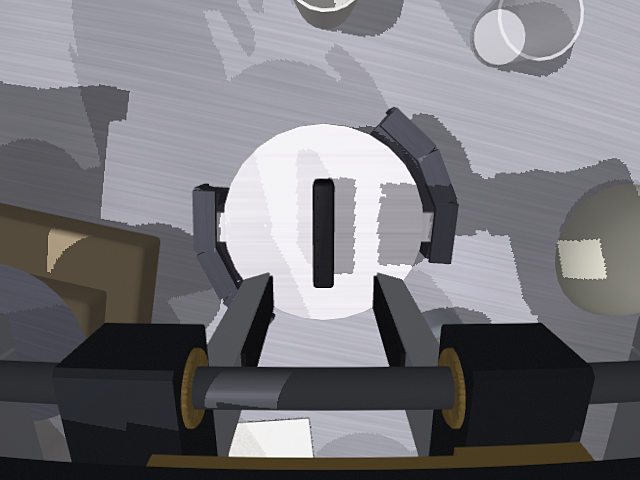

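View pics/m23.png

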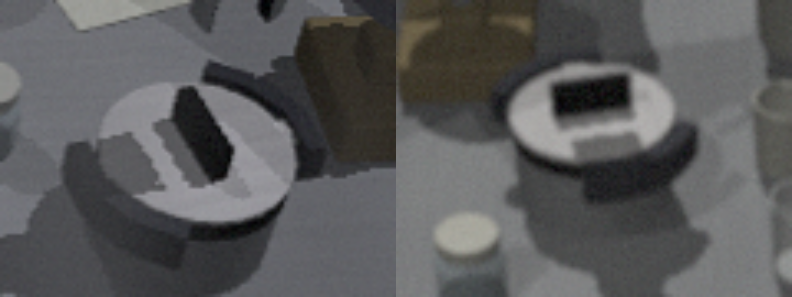

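```bash
python3 -m creep '{"hand":[0,0,0,0,0,0],"slide":[[-0.02,0,0],[-0.04,0,0],[-0.05,0,0],[-0.05,0,0],[-0.05,0,0],[-0.05,0,0]],"spin":[0,0,0,0,0,0]}' 20
python3 - <<'E'
from cov import *
ctrl.hand_in(); print(ctrl.get_obs()['time_s'])
E
```

```text
time_s: 43.47
ee_pos: [0.5021, 0.2862, 0.2605]
eef_rot: [0.238, 1.568, -2.69]
force: [-0.7, -0.2, 0.5]
grip_width: 0.047
the job is handed in; nothing more can be done
the job is handed in; nothing more can be done
```

I handed the job in at about 43.5 s. The cover was freed and balanced on the dome. I then stood the two tiles present on the canister floor, put the cover back on, pressed it down, twisted it a quarter turn clockwise and let it go.

**Last checks:**
- **Cover position:** it came back within about 1 mm and 1° of its starting pose. The centre was (0.502, 0.288) against (0.503, 0.287), and the handle yaw 12.6° against 11.4–11.9°. The disc's apparent size was unchanged, so it sits at the same height as before, with both ears under the lugs as in the first picture.
- **Tiles:** both stood upright with the hand off them in the last picture before the cover went on. I could not see inside afterwards, but the press and twist forces matched those of the unlocking.
- **Bystanders:** none showed any shift in the later pictures I looked at, though I did not measure them individually at the end.

**Things that did not match:**
- **Fingertips:** in the pictures they sit about 25 mm behind the reported TCP, not 8 mm ahead. My first grasp of the handle closed in the air just above it, and I corrected for this from then on.
- **Knocked tile:** one tile had moved about 4 cm before I reached it, so I measured it again.
- **Firm touch on the dome:** setting the cover down briefly reached about 30 N at the wrist before I eased off.

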